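# Cap the steam coffee maker and switch it on

### The job

The steam coffee maker has just been filled: swing its hinged cap down onto the leaning filler neck and then screw it clockwise until it stops. Only when the cap is fully home, flip the power lever on the control pod all the way over towards the back of the machine, to on. Leave the crockery and other things standing where they are.

Things in the scene. Friction and masses are not known exactly. Their poses are not given: they have to be found in the camera images.
- machine: steam coffee maker, fixed; black base 260 (x) by 320 mm (y). Origin: centre of underside; front faces its -x. At its +y part a black tower with steel head (top 205 mm up, 190 mm wide, centred y = 60 mm); at its -y part a steel control pod (top 130 mm up, 110 mm wide, centred y = -105 mm). The filler neck on the head leans 30 degrees to the front: its axis is (-0.5, 0, 0.866) in this frame
- neck_seat (a point): centre of the filler neck's mouth (neck 62 mm across), where the cap seats; at (-27, 60, 234) mm in the machine's frame; axes as the machine's
- swing_axis (a point): middle of the pivot of the cap's captive hinge, 52 mm up-slope of the neck's mouth, at (18, 60, 260) mm in the machine's frame; the pivot runs along the machine's y; axes as the machine's
- cap_swing (a joint): swing of the captive cap on its hinge, rad: 0 = seated on the neck; grows as the cap lifts and tips towards the back of the machine, stop at 1.6; stiff, stays where it is left (about 3 N at the cap's middle moves it)
- cap_grip (a point): point in the cap's grip bar. Cap: black ribbed disc 84 mm across, 18 mm thick, with a raised bar 70 mm long, 16 mm wide, 32 mm high on it. The point is on the cap's axis (52 mm from the hinge pivot), 22 mm above the disc's top face, 10 mm below the bar's top, 46 mm out from the neck's mouth when seated. Axes: x along the bar, z along the cap's axis, outward (seated: the neck's axis)
- cap_twist (a joint): turn of the cap about its axis, rad: 0 = fully loose (bar parallel to the hinge pivot), grows clockwise as seen from outside, 1.5 = screwed home against its stop (bar runs front to back)
- power_lever (a joint): power lever on the control pod, rad: 0 = off, leaning 0.5 rad to the machine's front; 1.0 = on, leaning 0.5 rad to its back; stays where it is left. Pivot along the machine's y at (-30, -105, 152) mm in its frame; about 1 N at the tip moves it
- power_lever_tip (a point): centre of the black ball (26 mm across) at the end of the lever, 80 mm from its pivot; rod 10 mm thick
- toaster: bystander, fixed: steel toaster 260 x 160 mm, 180 mm high; origin centre of underside
- mug: bystander, loose: white mug 68 mm across, 72 mm high, on the drip tray under the head; origin centre of underside
- jug: bystander, loose: steel milk jug 72 mm across, 85 mm high, with a handle, in front of the machine
- jar: bystander, loose: glass jar 66 mm across, 100 mm high, closed, in front of the machine
- plate: bystander, loose: white plate 130 mm across, 20 mm high, in front of the toaster
- press: bystander, loose: glass coffee press 92 mm across, 206 mm high, at one side
- grinder: bystander, loose: steel coffee grinder 90 mm across, 180 mm high, at the other side

How it is judged:
By the outcome, as a careful person would: the job done as asked, in the order asked, and still so for the second after the job is handed in, with the robot touching nothing.
It also fails if it takes over 59 s, if anything falls off the work surface, if the arm or the gripper's body presses on something with over 40 N, if the wrist force passes 120 N, or if a joint passes its speed limit or range.

### The arm

A 6-joint arm with a two-finger parallel gripper is mounted at the origin on the work surface. World frame = base frame: x ahead of the robot, y to its left, z up, the work surface at z = 0. Lengths are in mm, angles in rad, forces in N, time in s.
With the tool pointing down it reaches from about 325 to 1000 mm from the base axis. Payload 5.1 kg.
Tool frame: the origin (TCP) lies on the centre line of the jaws, within the pads' length; the fingertips stand 8 mm ahead of it and the grasp point (between the pads) lies 11 mm behind it (manip.finger_overhang is the distance from the TCP to the fingertips, in mm); z points along the fingers, y is the line along which they close (so a half turn about z gives the same grasp; the last joint's range is limited). The gripper opens to 85 mm and grips with 20 to 120 N. Pads are 22 mm wide; open, the fingers measure 114 mm over their backs; the gripper's body (76 mm by 85 mm) begins 54 mm behind the grasp point. The pads swing forward as they close: fully open they stand 13 mm farther back than shut.
Start: joints at [-1.298, 0.124, 1.65, -0, 1.367, -0.083], TCP at [226.389, -609.289, 215.322] pointing down, gripper open.
Joint ranges: [-2.61, 2.61], [-1.02, 2.33], [0.03, 2.71], [-1.35, 4.49], [0.32, 2.68], [-2.91, 2.91]. Speed limits (rad/s): [2.57, 2.57, 3.14, 3.14, 3.14, 3.14].

### API

Orientations are given as a unit quaternion [x, y, z, w].
In Python, from rig import sensors, eyes, workorder, manip gives the robot as it stands.
- The arm moves only by the shell command python3 -m jog 'ROWS' [FORCE]. ROWS is JSON, a list of rows, each a list of 3 entries, a list of its own where there are three numbers: the shift along the tool's x, y, z in units of 3 cm (1.0 is 3 cm), then the turn, a rotation vector about the tool's x, y, z in units of 0.1 rad (1.0 is 0.1 rad), then the closure, from 0 (fully open) to 1 (shut). In form: [[[dx, dy, dz], [rx, ry, rz], hand], ...]. A call has exactly 8 rows; each row shifts and turns the commanded pose from where the row before left it, along the tool's axes as they then stand; what a row does not reach is not made up. A row lasts 1/12 s, in which the tool goes at most 41.7 mm and 7.16 degrees, less where a joint would pass 70% of its speed; a pose out of reach is approached as far as the arm can. A call with a number of a shift or a turn outside -1 to 1 is refused whole. A call with a gripper value outside its range is refused whole. The fingers move at their own pace and stop on an object; FORCE is the grip in N (left out, the last holds). Time passes only in rows, so rows that do not move let the fingers close, or fill a call up. It gives the time, the measured TCP pose, the force, the opening and the grip force at its end, in the units of the state.
- sensors.state(): the state, without advancing time (a new reading comes with each control period).
- eyes.get_image(name): name is "scene" or "top" or "wrist"; returns (picture, depth): 384x512x3 uint8, blue, green, red; 384x512 float32, mm along the optical axis (not along the pixel's ray), 0 where there is no reading.
- eyes.camera_info(name): a dict with "camera_matrix" (3x3 intrinsics, pixels), "T" (4x4, takes a point from camera to world coordinates). Camera axes: x right, y up, looking along -z (the intrinsics and any distortion apply to the point x, -y, -z); pixel columns grow to the right and rows downward; lengths in mm; the calibration is good to about 2 mm. A picture is of the moment at which its call begins: read the wrist's pose just before it. camera_info takes no time and is no camera call; for the wrist camera it gives the pose at the moment of the call.
- workorder.job_done(): hands the job in; it is judged then, once.
The state is a dict: "time_s": time; "joint_positions": joint angles; "joint_vel": joint speeds; "tau": joint torques, N m; "tool_pos": TCP position; "eef_rot": TCP orientation; "wrist_force": force on the tool from outside, world axes, zero at the start; "wrist_torque": the same for the moment, N m; "opening": opening from 0.0 (shut) to 1.0 (fully open); "grip_force": force on a finger pad.
Only numpy, scipy, OpenCV 4.12 (cv2) and the standard library are available. Lean on these libraries where they do the work, as an engineer would, in place of code of your own. Each camera call takes 0.05 s, during which the arm holds its last target. There are 200 camera calls.

## Working session

There is one attempt and no reset: what is moved stays moved. The work goes in short steps, Python scripts to look and compute and a shell command to move; the robot and the scene stay as the last step left them, time stands still between calls to the robot, and variables do not carry over. Pictures are saved under pics/ and viewed, at most 10 in all, crops included, and the job is handed in when it is done.

```bash
ls; mkdir -p pics; cat > h.py <<'E'
import numpy as np, cv2
from rig import sensors, eyes, workorder, manip
def grab(n):
    info=eyes.camera_info(n); im,d=eyes.get_image(n); return im,d,np.array(info["camera_matrix"]),np.array(info["T"])
def cloud(d,K,T):
    v,u=np.mgrid[:d.shape[0],:d.shape[1]]
    P=np.stack([(u-K[0,2])/K[0,0]*d,-(v-K[1,2])/K[1,1]*d,-d],-1)
    return P@T[:3,:3].T+T[:3,3]
E
python3 - <<'E'
from h import *
for n in("scene","top"):
    im,d,K,T=grab(n); cv2.imwrite(f"pics/{n}0.png",im); np.savez(f"{n}0.npz",im=im,d=d,K=K,T=T)
    print(n,K.tolist(),T.round(3).tolist())
print(eyes.camera_info("scene").keys(),sensors.state(),manip.finger_overhang)
E
```

```text
pics
scene [[469.44003176047767, 0.0, 258.0271279947024], [0.0, 469.44003176047767, 184.96272986226825], [0.0, 0.0, 1.0]] [[0.994, -0.082, 0.076, 569.396], [0.111, 0.763, -0.637, -936.031], [-0.006, 0.641, 0.767, 1284.759], [0.0, 0.0, 0.0, 1.0]]
top [[417.65722213839524, 0.0, 258.08786638225365], [0.0, 417.65722213839524, 195.03333954753285], [0.0, 0.0, 1.0]] [[0.012, 0.994, -0.105, 316.326], [-1.0, 0.01, -0.014, -16.197], [-0.013, 0.105, 0.994, 1699.532], [0.0, 0.0, 0.0, 1.0]]
dict_keys(['camera_matrix', 'T']) {'time_s': 0.1, 'joint_positions': array([-1.29762433e+00,  1.24473509e-01,  1.65153814e+00,  3.02205175e-05,
        1.36749054e+00, -8.26321827e-02]), 'joint_vel': array([-7.03015147e-04, -5.72622818e-04, -2.42015304e-03, -1.29797201e-03,
       -3.32984307e-05, -6.17810828e-04]), 'tau': array([ 1.07866465e-04, -4.24930751e+01, -3.66654861e+01, -5.83490691e-05,
        3.93163253e-03,  3.73050582e-06]), 'tool_pos': array([ 226.22844885, -608.7438067 ,  214.15379341]), 'eef_rot': array([ 9.84217209e-01,  1.76962066e-01, -7.60936744e-05, -9.51841598e-04]), 'wrist_force': array([-0.60833313,  0.11129698,  0.75223329]), 'wrist_torque': array([ 0.01181794, -0.01234726,  0.04641193]), 'grip_force': 0.0, 'opening': 1.0013493217547558} 8.0
```

View pics/scene0.png

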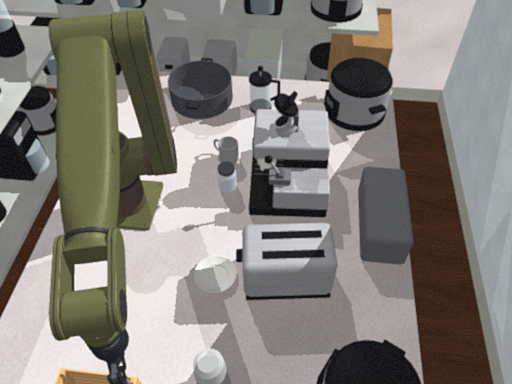

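View pics/top0.png

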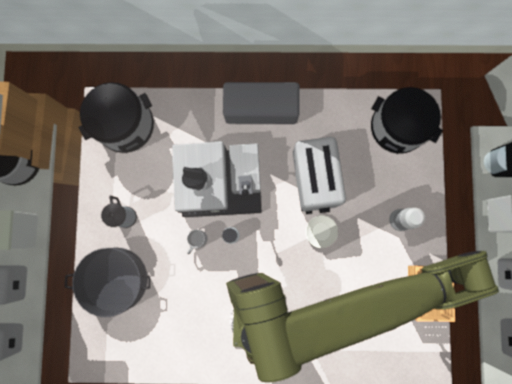

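The scene view shows the machine at px (250–330, 105–215), with the open cap at about (287,103) and the lever ball at about (268,162). The toaster is at (288,260). In the top view the head is at (200,178), the cap at (195,177) and the pod at (244,170). Next I'll fit the machine pose from the point clouds.

```bash
python3 - <<'E'
from h import *
for n in("top","scene"):
    z=np.load(n+"0.npz"); P=cloud(z["d"],z["K"],z["T"]); np.save(n+"P.npy",P)
    v,u=np.mgrid[:384,:512]
    box=(u>165)&(u<270)&(v>130)&(v<222) if n=="top" else (u>240)&(u<335)&(v>85)&(v<220)
    for name,lo,hi in(("head",197,213),("pod",122,138),("base",10,45)):
        m=box&(P[...,2]>lo)&(P[...,2]<hi)
        Q=P[m]
        (c,s,a)=cv2.minAreaRect(Q[:,:2].astype(np.float32)); print(n,name,m.sum(),np.round(c,1),np.round(s,1),round(a,2),"z",np.median(Q[:,2]).round(1), "med",np.percentile(Q[:,0],[1,50,99]).round(),np.percentile(Q[:,1],[1,50,99]).round())
    m=box&(P[...,2]>225); Q=P[m]; print("high",m.sum(),Q.min(0).round(),Q.max(0).round())
    im=z["im"]
    c=im[125:225,160:275] if n=="top" else im[80:220,235:340]
    cv2.imwrite(f"pics/{n}c.png",cv2.resize(c,None,fx=5 if n=="top" else 4,fy=5 if n=="top" else 4,interpolation=cv2.INTER_CUBIC))
E
python3 - <<'E'
import cv2,numpy as np
a=cv2.imread('pics/topc.png');b=cv2.imread('pics/scenec.png')
a=cv2.resize(a,(380,330));o=np.zeros((560,800,3),np.uint8);o[:330,:380]=a;o[:560,380:800]=b[:560,:420];cv2.imwrite('pics/both.png',o)
E
```

```text
top head 2858 [542.7 183.3] [250.5 262.2] 4.25 z 205.4 med [418. 546. 663.] [124. 211. 313.]
top pod 1100 [587.1  66. ] [179.8 126.4] 3.79 z 130.6 med [501. 600. 675.] [  2.  59. 128.]
top base 507 [567.7 173.7] [362.9 417.9] 1.02 z 41.9 med [400. 447. 725.] [-20. 102. 341.]
high 592 [316. -16. 225.] [ 562.  261. 1700.]
scene head 2418 [547.  184.7] [251.3 266.4] 4.08 z 204.8 med [424. 567. 668.] [123. 196. 313.]
scene pod 1420 [543.2 267. ] [317.5 540.9] 2.05 z 130.1 med [394. 606. 682.] [  0.  57. 520.]
scene base 1177 [544.5 344.6] [343.7 692.5] 3.76 z 39.3 med [373. 482. 697.] [ -5.  25. 555.]
high 846 [ 474. -936.  225.] [ 569.  263. 1285.]
```

View pics/both.png

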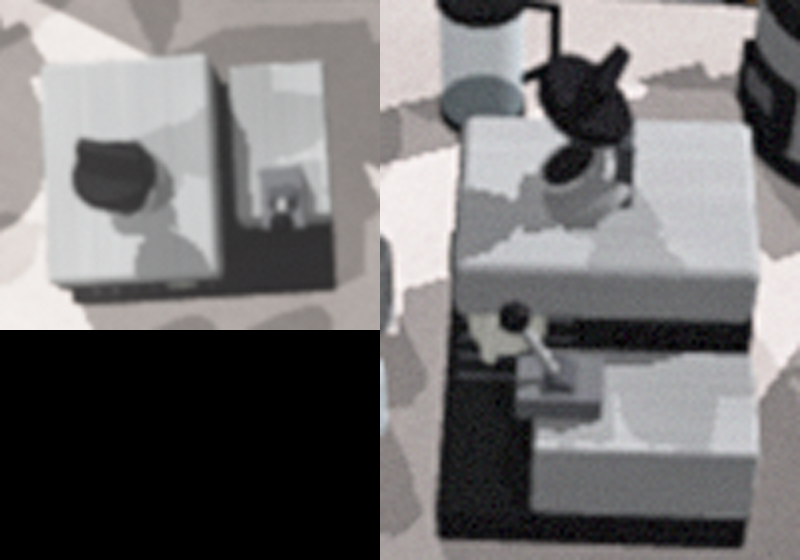

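The zoom shows the cap tipped well back over its hinge and the lever leaning to the front (ball at mosaic (515,317)). I'll do a cleaner plane and edge fit next.

```bash
python3 - <<'E'
from h import *
for n,seeds in(("top",dict(head=(205,155),pod=(255,150))),("scene",dict(head=(310,140),pod=(310,180)))):
    P=np.load(n+"P.npy"); im=np.load(n+"0.npz")["im"]
    for name,zz in(("head",205),("pod",130)):
        m=(abs(P[...,2]-zz)<5).astype(np.uint8)
        _,l=cv2.connectedComponents(m,connectivity=4); u,v=seeds[name]; k=l[v,u]; m=(l==k)
        Q=P[m]; c,s,a=cv2.minAreaRect(Q[:,:2].astype(np.float32)); print(n,name,k,m.sum(),np.round(c,1),np.round(s,1),round(a,2),np.median(Q[:,2]).round(1))
    # base: dark pixels low height
    g=im.max(2); m=(g<60)&(P[...,2]>8)&(P[...,2]<60)&(P[...,0]>380)&(P[...,0]<720)&(P[...,1]>-40)&(P[...,1]<360)
    Q=P[m]; h,e=np.histogram(Q[:,2],bins=np.arange(8,62,4)); print("base",h)
    m=m.astype(np.uint8);_,l,st,_=cv2.connectedComponentsWithStats(m,connectivity=4);k=1+st[1:,4].argmax();Q=P[l==k];c,s,a=cv2.minAreaRect(Q[:,:2].astype(np.float32));print(c,s,a,st[k],np.median(Q[:,2]))
    m=(P[...,2]>212)&(P[...,2]<420)&(P[...,0]>400)&(P[...,0]<700)&(P[...,1]>110)&(P[...,1]<300)
    Q=P[m];print("cap",Q.min(0).round(),Q.max(0).round(),len(Q)); np.save(n+"cap.npy",np.c_[Q,g[m]])
E
```

```text
top head 87 2435 [540.1 219.8] [248.2 189.1] 4.28 205.3
top pod 62 920 [587.4  57.6] [178.9 109.8] 3.97 130.3
base [  0   0   0   0   0   0   4  44 174 259 174  38   8]
(514.8689575195312, 67.9230728149414) (169.55633544921875, 230.21560668945312) 79.13634490966797 [216 157  45  57 687] 45.981243837474494
cap [424. 129. 212.] [662. 298. 346.] 645
scene head 62 2194 [545.9 219. ] [246.8 194. ] 4.18 204.9
scene pod 91 1140 [592.8  58.3] [177.9 115.5] 3.69 130.1
base [ 43  71  35  62  49  57  53  98 337 477 143  12   3]
(497.2753601074219, 47.75505065917969) (170.04470825195312, 338.4995422363281) 52.54674530029297 [ 249  157   77   60 1317] 42.984314572529684
cap [450. 162. 212.] [647. 284. 345.] 869
```

```bash
python3 - <<'E'
from h import *
a=np.deg2rad(4.15); ex=np.array([np.cos(a),np.sin(a)]); ey=np.array([-np.sin(a),np.cos(a)])
hc={"top":np.array([540.1,219.8]),"scene":np.array([545.9,219.])}
from numpy import percentile as pc
for n in("top","scene"):
    P=np.load(n+"P.npy"); im=np.load(n+"0.npz")["im"]; g=im.max(2)
    M=P.copy(); d=P[...,:2]-hc[n]; M[...,0]=d@ex; M[...,1]=d@ey+60
    m=(abs(M[...,2]-44)<8)&(g<70)&(M[...,1]>-155)&(M[...,1]<-60)&(M[...,0]<0)&(M[...,0]>-200)
    # per-row front edge
    e=[]
    for y in range(-150,-60,10):
        q=M[m&(abs(M[...,1]-y)<5)]; e.append(q[:,0].min().round() if len(q) else None)
    q=M[m];print(n,"base front edge",e, "y",pc(q[:,1],[0,1,99,100]).round(1),q[:,2].mean())
    m=(M[...,2]>210)&(M[...,2]<420)&(abs(M[...,0])<120)&(abs(M[...,1]-60)<80)
    np.savez(n+"M.npz",M=M)
    q=M[m];gg=g[m]
    for lab,s in(("dark",gg<70),("lt",gg>=70)):
        r=q[s];print(lab,len(r),r.min(0).round(),r.max(0).round(),pc(r,[5,50,95],axis=0).round().tolist())
    # lever ball: dark high above base in pod area
    m=(M[...,2]>185)&(M[...,2]<260)&(abs(M[...,1]+105)<40)&(abs(M[...,0]+60)<100)
    r=M[m];print("ball",len(r),np.median(r,axis=0).round(1) if len(r) else 0,r.min(0).round(),r.max(0).round(), g[m])
E
```

```text
top base front edge [np.float64(-128.0), np.float64(-131.0), np.float64(-131.0), np.float64(-131.0), np.float64(-130.0), np.float64(-129.0), np.float64(-129.0), np.float64(-128.0), np.float64(-132.0)] y [-155.  -154.   -60.9  -60.2] 45.6608345595842
dark 354 [-57.  21. 229.] [ 12.  99. 346.] [[-52.0, 27.0, 309.0], [-21.0, 55.0, 326.0], [2.0, 91.0, 342.0]]
lt 465 [-119.  -20.  210.] [118. 139. 339.] [[-105.0, -9.0, 210.0], [-27.0, 51.0, 213.0], [99.0, 126.0, 329.0]]
ball 46 [ -71.1 -104.9  232.3] [ -84. -116.  186.] [-47. -94. 240.] [143 158 128 102 105  95  74  66  65  61  73  77  61  59  55  50  59  92
  69  53  56  53  49  50  77  64  51  52  48  51  68  56  49  50  49  47
  48  59  49  48  46  48  48  48  50  50]
scene base front edge [np.float64(-135.0), np.float64(-135.0), np.float64(-132.0), np.float64(-133.0), np.float64(-133.0), np.float64(-134.0), np.float64(-135.0), np.float64(-132.0), np.float64(-132.0)] y [-155.  -154.8  -60.9  -60.1] 44.56384904147255
dark 528 [-61.  17. 221.] [ 16. 101. 345.] [[-52.0, 25.0, 231.0], [-23.0, 47.0, 312.0], [10.0, 83.0, 338.0]]
lt 394 [-107.  -18.  210.] [116. 140. 338.] [[-57.0, 11.0, 210.0], [-8.0, 42.0, 230.0], [48.0, 97.0, 326.0]]
ball 77 [ -68.3 -104.6  225.5] [ -84. -115.  185.] [-49. -94. 238.] [ 85  73  78  94  46  44  46  67  79  55  20  33  35  44  56  55  85  31
  28  22  30  42  54  54  85  33  17  36  29  29  30  31  89  32  18  34
  30  20  18  37 102  22  22  16  23  21  64 126  38  29  29  53 112 158
 163  94 130 169 177 111 144 179 170 116 156 167 109 125 154 143  74  97
 134 159 152 114 147]
```

```bash
cat > fit.py <<'E'
from h import *
from scipy.optimize import least_squares
def capsdf(Q,th,tw):
    # Q rel. hinge pivot in machine axes
    b=np.deg2rad(30)-th
    ax=np.array([-np.sin(b),0,np.cos(b)]); arm=np.array([-np.cos(b),0,-np.sin(b)])
    r=Q-52*arm; h=r@ax; u=r@arm; v=r[:,1]     # u along -front, v along y
    rho=np.hypot(u,v); dd=np.stack([rho-42,abs(h-15)-9],1)
    sd=np.linalg.norm(np.maximum(dd,0),axis=1)+np.minimum(dd.max(1),0)
    # bar
    c,s=np.cos(tw),np.sin(tw); X=c*v+s*u; Y=-s*v+c*u
    bb=np.stack([abs(X)-35,abs(Y)-8,abs(h-38)-18],1)
    sb=np.linalg.norm(np.maximum(bb,0),axis=1)+np.minimum(bb.max(1),0)
    return np.minimum(sd,sb)
def fitcap(Q,free=True):
    best=None
    for th0 in(.6,.9,1.2,1.5):
        for tw0 in(-.5,0,.5):
            f=lambda p:np.r_[capsdf(Q-[p[2],p[3],p[4]],p[0],p[1]),np.sqrt(len(Q))*(p[2:]-[18,60,260])/15]
            r=least_squares(f,[th0,tw0,18,60,260],loss="soft_l1",f_scale=3)
            if best is None or r.cost<best.cost:best=r
    return best
E
python3 - <<'E'
from fit import *
for n in("top","scene"):
    M=np.load(n+"M.npz")["M"]; g=np.load(n+"0.npz")["im"].max(2)
    m=(M[...,2]>285)&(M[...,2]<420)&(abs(M[...,0])<120)&(abs(M[...,1]-60)<80)
    r=fitcap(M[m]); print(n,m.sum(),r.x.round(2),r.cost/m.sum(),np.median(abs(r.fun[:m.sum()])))
E
```

```text
top 461 [  1.12  -0.33  14.21  60.53 261.07] 1.484837925561569 1.2340163324315911
scene 459 [  1.11  -0.31  12.59  64.21 260.27] 1.6171358152852486 1.1870574542724572
```

```bash
cat > plan.py <<'E'
from h import *
from scipy.spatial.transform import Rotation as R
import json
A=np.deg2rad(4.15); ex=np.array([np.cos(A),np.sin(A),0]); ey=np.array([-np.sin(A),np.cos(A),0]); ez=np.array([0,0,1.])
def tool(tilt,tw=0):
    "tool z = tilted to machine +x by tilt (rad; 0.524 = along neck), then turned tw about tool z; at tw=0 tool x=+y_m, tool y=+x_m-ish"
    z=np.sin(tilt)*ex-np.cos(tilt)*ez; x=ey; y=np.cross(z,x)
    return R.from_matrix(np.stack([x,y,z],1))*R.from_rotvec([0,0,tw])
def plan(way,start=None,hand=0.0):
    """way: list of (pos, Rot, nrows, hand)"""
    if start is None:
        s=sensors.state(); p=np.array(s["tool_pos"]);Q=R.from_quat(s["eef_rot"])
    else:p,Q=start
    rows=[]
    for tp,tq,n,hd in way:
        for i in range(n):
            k=n-i
            d=Q.inv().apply((np.array(tp)-p)/k)/30; w=(Q.inv()*tq).as_rotvec()/k/.1
            d=np.round(d,2);w=np.round(w,2)
            if abs(d).max()>1 or abs(w).max()>1 or np.linalg.norm(d)>1.38: print("LIMIT",d,w)
            d=d.clip(-1,1);w=w.clip(-1,1)
            p=p+Q.apply(d*30);Q=Q*R.from_rotvec(w*.1)
            rows.append([d.tolist(),w.tolist(),hd])
    for i in range(0,len(rows),8):print(json.dumps(rows[i:i+8]).replace(" ",""))
    return p,Q
E
python3 - <<'E'
from plan import *
plan([((300,-350,520),tool(0,0),12,0),((420,150,520),tool(0.3,0),20,0)])
E
```

```text
LIMIT [ 0.44 -0.6  -0.85] [-0.   -0.   -1.07]
LIMIT [ 0.5  -0.56 -0.85] [-0.   -0.   -1.08]
LIMIT [ 0.55 -0.5  -0.85] [-0.   -0.   -1.09]
LIMIT [ 0.6  -0.45 -0.85] [-0.  -0.  -1.1]
LIMIT [ 0.64 -0.38 -0.85] [-0.   -0.   -1.11]
LIMIT [ 0.68 -0.32 -0.85] [-0.   -0.   -1.12]
LIMIT [ 0.71 -0.25 -0.85] [-0.   -0.   -1.15]
LIMIT [ 0.73 -0.18 -0.85] [-0.   -0.   -1.17]
LIMIT [ 0.74 -0.1  -0.85] [-0.   -0.   -1.22]
LIMIT [ 0.75 -0.03 -0.84] [-0.   -0.01 -1.29]
LIMIT [ 0.75  0.05 -0.85] [-0.   -0.   -1.44]
LIMIT [ 0.74  0.12 -0.84] [-0.01 -0.01 -1.87]
[[[0.44,-0.6,-0.85],[-0.0,-0.0,-1.0],0],[[0.5,-0.56,-0.85],[-0.0,-0.0,-1.0],0],[[0.55,-0.5,-0.85],[-0.0,-0.0,-1.0],0],[[0.6,-0.45,-0.85],[-0.0,-0.0,-1.0],0],[[0.64,-0.38,-0.85],[-0.0,-0.0,-1.0],0],[[0.68,-0.32,-0.85],[-0.0,-0.0,-1.0],0],[[0.71,-0.25,-0.85],[-0.0,-0.0,-1.0],0],[[0.73,-0.18,-0.85],[-0.0,-0.0,-1.0],0]]
[[[0.74,-0.1,-0.85],[-0.0,-0.0,-1.0],0],[[0.75,-0.03,-0.84],[-0.0,-0.01,-1.0],0],[[0.75,0.05,-0.85],[-0.0,-0.0,-1.0],0],[[0.74,0.12,-0.84],[-0.01,-0.01,-1.0],0],[[0.84,0.19,-0.0],[-0.15,0.01,-0.04],0],[[0.84,0.19,0.0],[-0.15,0.01,-0.04],0],[[0.83,0.19,0.01],[-0.15,0.01,-0.04],0],[[0.83,0.2,0.01],[-0.15,0.01,-0.04],0]]
[[[0.83,0.2,0.01],[-0.15,0.01,-0.04],0],[[0.83,0.2,0.02],[-0.15,0.01,-0.04],0],[[0.83,0.21,0.02],[-0.15,0.01,-0.05],0],[[0.83,0.21,0.03],[-0.15,0.01,-0.04],0],[[0.83,0.21,0.03],[-0.15,0.0,-0.05],0],[[0.83,0.22,0.03],[-0.15,0.01,-0.04],0],[[0.83,0.22,0.04],[-0.15,0.0,-0.05],0],[[0.83,0.22,0.04],[-0.15,0.01,-0.04],0]]
[[[0.82,0.23,0.05],[-0.15,0.0,-0.05],0],[[0.82,0.23,0.05],[-0.15,0.01,-0.04],0],[[0.82,0.23,0.05],[-0.15,0.0,-0.05],0],[[0.82,0.24,0.06],[-0.15,0.01,-0.04],0],[[0.82,0.24,0.06],[-0.15,0.0,-0.05],0],[[0.82,0.24,0.07],[-0.15,0.01,-0.04],0],[[0.82,0.24,0.07],[-0.15,0.0,-0.05],0],[[0.83,0.24,0.07],[-0.15,0.01,-0.04],0]]
```

```bash
python3 -m jog '[[[0.44,-0.6,-0.85],[0,0,-1],0],[[0.5,-0.56,-0.85],[0,0,-1],0],[[0.55,-0.5,-0.85],[0,0,-1],0],[[0.6,-0.45,-0.85],[0,0,-1],0],[[0.64,-0.38,-0.85],[0,0,-1],0],[[0.68,-0.32,-0.85],[0,0,-1],0],[[0.71,-0.25,-0.85],[0,0,-1],0],[[0.73,-0.18,-0.85],[0,0,-1],0]]' 30
python3 -m jog '[[[0.74,-0.1,-0.85],[0,0,-1],0],[[0.75,-0.03,-0.85],[0,0,-1],0],[[0.75,0.05,-0.85],[0,0,-1],0],[[0.74,0.12,-0.85],[0,0,-1],0],[[0.84,0.19,0],[-0.15,0,-0.05],0],[[0.84,0.19,0],[-0.15,0,-0.05],0],[[0.83,0.19,0],[-0.15,0,-0.05],0],[[0.83,0.2,0],[-0.15,0,-0.05],0]]'
python3 -m jog '[[[0.83,0.2,0],[-0.15,0,-0.05],0],[[0.83,0.2,0],[-0.15,0,-0.05],0],[[0.83,0.2,0],[-0.15,0,-0.05],0],[[0.83,0.2,0],[-0.15,0,-0.05],0],[[0.83,0.2,0],[-0.15,0,-0.05],0],[[0.83,0.2,0],[-0.15,0,-0.05],0],[[0.83,0.2,0],[-0.15,0,-0.05],0],[[0.83,0.2,0],[-0.15,0,-0.05],0]]'
python3 -m jog '[[[0.83,0.2,0],[-0.15,0,-0.05],0],[[0.83,0.2,0],[-0.15,0,-0.05],0],[[0.83,0.2,0],[-0.15,0,-0.05],0],[[0.83,0.2,0],[-0.15,0,-0.05],0],[[0.83,0.2,0],[-0.15,0,-0.05],0],[[0.83,0.2,0],[-0.15,0,-0.05],0],[[0.83,0.2,0],[-0.15,0,-0.05],0],[[0.83,0.2,0],[-0.15,0,-0.05],0]]'
python3 - <<'E'
from plan import *
im,d,K,T=grab("wrist"); np.savez("w1.npz",im=im,d=d,K=K,T=T); cv2.imwrite("pics/w1.png",im)
s=sensors.state();print(s["joint_positions"].round(2),R.from_quat(s["eef_rot"]).as_matrix().round(2).tolist(),T.round(2).tolist(),d[d>0].min())
E
```

```text
time_s: 0.77
tool_pos: [275.2, -435.0, 420.0]
eef_rot: [0.836, 0.548, 0.0, -0.0]
wrist_force: [0.5, -0.9, 0.2]
opening: 1.002
grip_force: 0.0
time_s: 1.43
tool_pos: [323.8, -248.7, 521.6]
eef_rot: [0.705, 0.709, 0.021, 0.021]
wrist_force: [0.5, 0.3, 0.1]
opening: 1.001
grip_force: 0.0
time_s: 2.1
tool_pos: [366.8, -48.5, 526.4]
eef_rot: [0.688, 0.72, 0.063, 0.064]
wrist_force: [0.2, -0.3, 0.3]
opening: 0.998
grip_force: 0.0
time_s: 2.77
tool_pos: [401.0, 153.5, 535.7]
eef_rot: [0.668, 0.729, 0.105, 0.107]
wrist_force: [0.3, -0.3, -0.2]
opening: 1.001
grip_force: 0.0
[ 0.3  -0.54  1.71 -0.07  1.69  0.19] [[-0.09, 0.95, 0.29], [1.0, 0.09, 0.01], [-0.01, 0.29, -0.96]] [[0.95, 0.0, -0.31, 347.85], [0.08, 0.96, 0.27, 224.62], [0.3, -0.28, 0.91, 685.13], [0.0, 0.0, 0.0, 1.0]] 53.426884
```

View pics/w1.png

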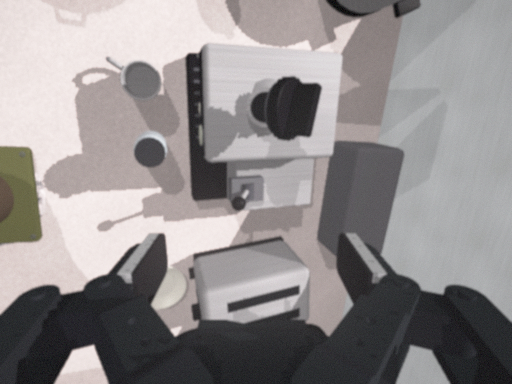

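The wrist view shows the whole machine clearly: head (205–340, 45–160), neck (260,105), cap disc (290,108) with its bar at about (312,108), and lever ball (238,203). I'll refine the pose from this closer view.

```bash
cat > wfit.py <<'E'
from fit import *
def wfit(f,org):
    z=np.load(f); P=cloud(z["d"],z["K"],z["T"]); g=z["im"].max(2)
    for name,zz,(lo,hi) in(("head",205,(0,60)),("pod",130,(60,-105))):
        m=(abs(P[...,2]-zz)<5).astype(np.uint8); _,l,st,_=cv2.connectedComponentsWithStats(m,connectivity=4); k=1+st[1:,4].argmax()
        Q=P[l==k]; c,s,a=cv2.minAreaRect(Q[:,:2].astype(np.float32)); print(name,np.round(c,1),np.round(s,1),round(a,2),np.median(Q[:,2]).round(1))
    a=np.deg2rad(org[2]); E=np.array([[np.cos(a),np.sin(a)],[-np.sin(a),np.cos(a)]])
    M=P.copy(); M[...,:2]=(P[...,:2]-org[:2])@E.T
    m=(M[...,2]>285)&(M[...,2]<400)&(abs(M[...,0])<120)&(abs(M[...,1]-60)<80)&(g<110)
    if m.sum()>50:
        r=fitcap(M[m]); print("cap",m.sum(),r.x.round(2),r.cost/m.sum())
    m=(M[...,2]>200)&(M[...,2]<260)&(abs(M[...,1]+105)<40)&(abs(M[...,0]+30)<90)&(g<100)
    if m.sum()>20:
        q=M[m]; r=least_squares(lambda p:np.linalg.norm(q-p,axis=1)-13,np.median(q,0)-[0,0,10],loss="soft_l1"); print("ball",m.sum(),r.x.round(1))
    m=(abs(M[...,2]-45)<8)&(g<60)&(M[...,1]>-155)&(M[...,1]<-60)&(M[...,0]<-60)&(M[...,0]>-200)
    if m.sum()>20:q=M[m];print("base front",np.percentile(q[:,0],[0,1,3]).round(1))
    return M,g
E
python3 -c "
from wfit import *
wfit('w1.npz',(544,159.6,4.15))"
```

```text
head [542.6 223. ] [246.  185.9] 3.83 204.2
pod [858.6   4. ] [285.2 133.6] 90.0 129.6
cap 2753 [  1.11  -0.32  16.46  63.46 259.37] 0.4359924115691408
ball 146 [ -69.3 -101.5  222.2]
base front [-131.5 -130.6 -129.4]
```

```bash
cat >> plan.py <<'E'
O=np.array([544,161.5,0])
def mw(x,y,z): return O+x*ex+y*ey+z*ez
def capf(th):
    b=np.deg2rad(30)-th
    return np.array([-np.cos(b),-np.sin(b)]),np.array([-np.sin(b),np.cos(b)])  # arm, ax in (x,z)
H=np.array([18,260.])
E
python3 - <<'E'
from plan import *
def fp(th,h=None,gap=0):
    arm,ax=capf(th)
    if th>.52: c=H+44*arm+56*ax; x=c[0]; tip=c[1]-14
    else: c=H+44*arm+48*ax; x=c[0]; tip=c[1]
    return mw(x+14.5+gap,60,tip+8)
T0=tool(0,.32); 
for t in(1.11,.8,.5,.3,.1):print(t,fp(t).round(1))
way=[(fp(1.11,gap=22)+[0,0,75],T0,8,1),(fp(1.11,gap=22),T0,5,1),(fp(1.11),T0,3,1)]
e=plan(way); print(e[0])
print("push");plan([(fp(.95),T0,3,1),(fp(.8),T0,3,1),(fp(.65),T0,3,1),(fp(.53),T0,3,1),(fp(.4),T0,3,1),(fp(.3),T0,3,1),(fp(.2),T0,3,1),(fp(.1),T0,3,1)],start=(fp(1.11),T0))
E
```

```text
1.11 [566.4 223.3 325. ]
0.8 [545.1 221.7 319.9]
0.5 [527.1 220.4 314.9]
0.3 [518.7 219.8 305. ]
0.1 [512.4 219.4 293.7]
[[[0.22,0.6,0.77],[0.37,-0.05,0.42],1],[[0.25,0.62,0.75],[0.37,-0.05,0.42],1],[[0.28,0.64,0.72],[0.37,-0.05,0.42],1],[[0.31,0.65,0.7],[0.37,-0.05,0.42],1],[[0.34,0.66,0.67],[0.38,-0.05,0.42],1],[[0.37,0.67,0.65],[0.38,-0.04,0.42],1],[[0.4,0.68,0.62],[0.37,-0.05,0.42],1],[[0.44,0.69,0.58],[0.38,-0.04,0.42],1]]
[[[-0.0,-0.0,0.5],[-0.0,-0.0,-0.0],1],[[-0.0,-0.0,0.5],[-0.0,-0.0,-0.0],1],[[-0.0,-0.0,0.5],[-0.0,-0.0,-0.0],1],[[-0.0,-0.0,0.5],[-0.0,-0.0,-0.0],1],[[-0.0,-0.0,0.51],[-0.0,-0.0,-0.0],1],[[-0.08,-0.23,-0.0],[-0.0,-0.0,-0.0],1],[[-0.08,-0.23,-0.0],[-0.0,-0.0,-0.0],1],[[-0.07,-0.24,-0.0],[-0.0,-0.0,-0.0],1]]
[566.36518331 223.39726181 324.84972515]
push
[[[-0.04,-0.12,0.02],[0.0,0.0,0.0],1],[[-0.04,-0.12,0.02],[0.0,0.0,0.0],1],[[-0.04,-0.12,0.02],[0.0,0.0,0.0],1],[[-0.03,-0.11,0.04],[0.0,0.0,0.0],1],[[-0.04,-0.1,0.04],[0.0,0.0,0.0],1],[[-0.03,-0.11,0.03],[0.0,0.0,0.0],1],[[-0.03,-0.1,0.05],[0.0,0.0,0.0],1],[[-0.04,-0.1,0.05],[0.0,0.0,0.0],1]]
[[[-0.03,-0.1,0.06],[0.0,0.0,0.0],1],[[-0.03,-0.07,0.05],[0.0,0.0,0.0],1],[[-0.02,-0.08,0.06],[0.0,0.0,0.0],1],[[-0.03,-0.07,0.05],[0.0,0.0,0.0],1],[[-0.02,-0.06,0.0],[0.0,0.0,0.0],1],[[-0.02,-0.06,0.0],[0.0,0.0,0.0],1],[[-0.02,-0.07,0.0],[0.0,0.0,0.0],1],[[-0.01,-0.04,0.06],[0.0,0.0,0.0],1]]
[[[-0.02,-0.04,0.06],[0.0,0.0,0.0],1],[[-0.01,-0.05,0.05],[0.0,0.0,0.0],1],[[-0.01,-0.03,0.06],[0.0,0.0,0.0],1],[[-0.01,-0.04,0.06],[0.0,0.0,0.0],1],[[-0.02,-0.03,0.07],[0.0,0.0,0.0],1],[[-0.01,-0.03,0.06],[0.0,0.0,0.0],1],[[-0.01,-0.03,0.07],[0.0,0.0,0.0],1],[[-0.01,-0.03,0.06],[0.0,0.0,0.0],1]]
```

```bash
python3 -m jog '[[[0.22,0.6,0.77],[0.37,-0.05,0.42],1],[[0.25,0.62,0.75],[0.37,-0.05,0.42],1],[[0.28,0.64,0.72],[0.37,-0.05,0.42],1],[[0.31,0.65,0.7],[0.37,-0.05,0.42],1],[[0.34,0.66,0.67],[0.38,-0.05,0.42],1],[[0.37,0.67,0.65],[0.38,-0.05,0.42],1],[[0.4,0.68,0.62],[0.37,-0.05,0.42],1],[[0.44,0.69,0.58],[0.38,-0.05,0.42],1]]'
python3 -m jog '[[[0,0,0.4],[0,0,0],1],[[0,0,0.5],[0,0,0],1],[[0,0,0.5],[0,0,0],1],[[0,0,0.5],[0,0,0],1],[[0,0,0],[0,0,0],1],[[0,0,0],[0,0,0],1],[[0,0,0],[0,0,0],1],[[0,0,0],[0,0,0],1]]'
python3 - <<'E'
from plan import *
im,d,K,T=grab("wrist"); np.savez("w2.npz",im=im,d=d,K=K,T=T); cv2.imwrite("pics/w2.png",im)
plan([(mw(0,0,0)*0+[590,224,325],tool(0,.32),8,1)])
E
```

```text
time_s: 3.48
tool_pos: [590.0, 218.9, 399.4]
eef_rot: [0.791, 0.611, -0.002, 0.001]
wrist_force: [0.6, -0.7, 0.9]
opening: -0.002
grip_force: 0.0
time_s: 4.15
tool_pos: [589.2, 218.6, 346.4]
eef_rot: [0.791, 0.612, 0.0, 0.002]
wrist_force: [-0.5, -0.1, 0.3]
opening: 0.002
grip_force: 0.0
[[[0.02,-0.0,0.09],[0.0,0.0,-0.01],1],[[0.02,-0.0,0.09],[0.01,0.0,-0.01],1],[[0.02,-0.0,0.09],[0.0,0.0,-0.01],1],[[0.02,-0.0,0.09],[0.01,0.0,-0.01],1],[[0.03,-0.01,0.09],[0.0,0.01,-0.0],1],[[0.02,-0.0,0.09],[0.01,0.0,-0.01],1],[[0.03,-0.01,0.08],[0.0,0.01,-0.0],1],[[0.02,-0.0,0.09],[0.01,0.0,-0.01],1]]
```

View pics/w2.png

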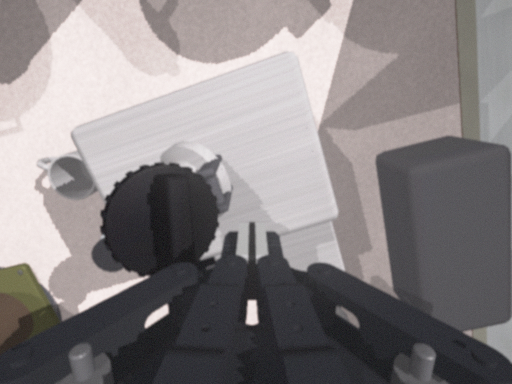

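The view shows the cap disc at (160,220) with its bar (175–190, 175–270) parallel to the closed fingers, which are to the right of it (250,245). I'll check the offset numerically before lowering.

```bash
python3 - <<'E'
from wfit import *
M,g=wfit('w2.npz',(544,161.5,4.1))
z=np.load('w2.npz');P=cloud(z["d"],z["K"],z["T"])
Q=P[175:270,165:200].reshape(-1,3);Q=Q[(Q[:,2]>315)&(Q[:,2]<350)];print(Q.min(0),Q.max(0),Q.mean(0))
E
```

```text
head [543.  223.4] [245.4 185.6] 3.85 204.1
pod [858.6   1.7] [132.8 293.1] 0.3 129.4
cap 11217 [  1.11  -0.35  26.92  60.36 274.69] 16.913858056417943
base front [-116.9 -114.9 -114.3]
[520.57541298 196.13440898 318.18053392] [555.15697447 258.50514206 341.84714228] [542.78326799 229.08946211 333.54276679]
```

```bash
sed -i 's/^O=.*/O=np.array([544,163.5,0])/' plan.py; python3 - <<'E'
from plan import *
plan([((590,225.5,325),tool(0,.32),4,1),((568,225.3,325),tool(0,.32),4,1)])
E
```

```text
[[[0.06,-0.01,0.18],[0.01,0.01,-0.01],1],[[0.06,-0.01,0.18],[0.01,0.0,-0.02],1],[[0.05,-0.01,0.17],[0.01,0.01,-0.01],1],[[0.06,-0.01,0.18],[0.01,0.0,-0.02],1],[[-0.05,-0.18,-0.0],[-0.0,0.0,0.0],1],[[-0.05,-0.18,-0.0],[-0.0,0.0,0.0],1],[[-0.04,-0.17,-0.0],[-0.0,0.0,0.0],1],[[-0.05,-0.18,-0.0],[-0.0,0.0,0.0],1]]
```

```bash
python3 -m jog '[[[0.06,0,0.18],[0,0,0],1],[[0.06,0,0.18],[0,0,0],1],[[0.06,0,0.18],[0,0,0],1],[[0.06,0,0.18],[0,0,0],1],[[-0.05,-0.18,0],[0,0,0],1],[[-0.05,-0.18,0],[0,0,0],1],[[-0.05,-0.18,0],[0,0,0],1],[[-0.05,-0.18,0],[0,0,0],1]]'
python3 -m jog '[[[-0.04,-0.12,0.02],[0,0,0],1],[[-0.04,-0.12,0.02],[0,0,0],1],[[-0.04,-0.12,0.02],[0,0,0],1],[[-0.04,-0.11,0.04],[0,0,0],1],[[-0.03,-0.1,0.04],[0,0,0],1],[[-0.04,-0.11,0.03],[0,0,0],1],[[-0.03,-0.1,0.05],[0,0,0],1],[[-0.04,-0.1,0.05],[0,0,0],1]]'
```

```text
time_s: 4.87
tool_pos: [567.9, 225.0, 322.9]
eef_rot: [0.791, 0.612, -0.001, 0.002]
wrist_force: [-0.1, -0.2, 0.0]
opening: 0.0
grip_force: 0.0
time_s: 5.53
tool_pos: [540.8, 222.9, 315.7]
eef_rot: [0.791, 0.612, -0.0, 0.002]
wrist_force: [-1.3, 0.1, 6.4]
opening: -0.0
grip_force: 3.0
```

```bash
python3 - <<'E'
from plan import *
im,d,K,T=grab("wrist"); np.savez("w3.npz",im=im,d=d,K=K,T=T)
im2,*_=grab("scene")
o=np.hstack([cv2.resize(im[100:330,60:340],(400,328)),cv2.resize(im2[60:220,200:395],(400,328),interpolation=cv2.INTER_CUBIC)]);cv2.imwrite("pics/c3.png",o)
E
```

```text
(no output)
```

View pics/c3.png

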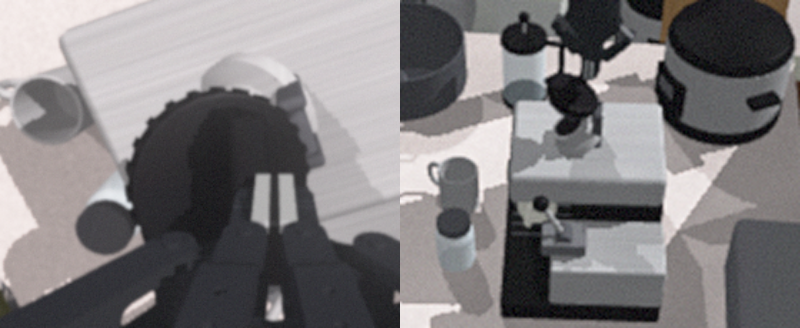

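```bash
python3 - <<'E'
from fit import *
z=np.load('w3.npz'); P=cloud(z["d"],z["K"],z["T"]); g=z["im"].max(2)
a=np.deg2rad(4.1);E=np.array([[np.cos(a),np.sin(a)],[-np.sin(a),np.cos(a)]])
M=P.copy();M[...,:2]=(P[...,:2]-[544,163.5])@E.T
Q=M[160:245,148:226].reshape(-1,3); Q=Q[(Q[:,2]>240)&(Q[:,2]<345)]
r=fitcap(Q);print(len(Q),r.x.round(2),r.cost/len(Q))
for v in(190,205,220):print(v,[(int(u),*M[v,u].round().astype(int)) for u in range(150,275,8)])
E
```

```text
5432 [   0.96 -267.36   15.52   60.16  259.01] 0.2089440727290783
190 [(150, np.int64(-97), np.int64(80), np.int64(203)), (158, np.int64(-90), np.int64(78), np.int64(204)), (166, np.int64(-41), np.int64(97), np.int64(310)), (174, np.int64(-36), np.int64(95), np.int64(310)), (182, np.int64(23), np.int64(129), np.int64(473)), (190, np.int64(-28), np.int64(92), np.int64(307)), (198, np.int64(-24), np.int64(89), np.int64(305)), (206, np.int64(-19), np.int64(88), np.int64(305)), (214, np.int64(-11), np.int64(90), np.int64(321)), (222, np.int64(-5), np.int64(91), np.int64(330)), (230, np.int64(-2), np.int64(89), np.int64(327)), (238, np.int64(2), np.int64(88), np.int64(326)), (246, np.int64(6), np.int64(86), np.int64(325)), (254, np.int64(7), np.int64(74), np.int64(289)), (262, np.int64(12), np.int64(72), np.int64(287)), (270, np.int64(16), np.int64(62), np.int64(264))]
205 [(150, np.int64(-103), np.int64(66), np.int64(205)), (158, np.int64(-47), np.int64(91), np.int64(314)), (166, np.int64(-43), np.int64(89), np.int64(313)), (174, np.int64(-39), np.int64(87), np.int64(311)), (182, np.int6
[... 699 characters left out ...]
, np.int64(-46), np.int64(80), np.int64(314)), (174, np.int64(-42), np.int64(79), np.int64(314)), (182, np.int64(-39), np.int64(76), np.int64(311)), (190, np.int64(-35), np.int64(74), np.int64(309)), (198, np.int64(-31), np.int64(72), np.int64(307)), (206, np.int64(-27), np.int64(69), np.int64(305)), (214, np.int64(-18), np.int64(74), np.int64(321)), (222, np.int64(-11), np.int64(76), np.int64(332)), (230, np.int64(-7), np.int64(75), np.int64(332)), (238, np.int64(-3), np.int64(73), np.int64(330)), (246, np.int64(1), np.int64(71), np.int64(329)), (254, np.int64(0), np.int64(54), np.int64(292)), (262, np.int64(6), np.int64(52), np.int64(291)), (270, np.int64(10), np.int64(49), np.int64(287))]
```

Cap is now at swing 0.96. The fingers are thinner than assumed, and the tips are pressing near the hinge side of the disc. I'll raise slightly and continue the push with corrected geometry.

```bash
python3 - <<'E'
from plan import *
def fp(th,gap=0):
    arm,ax=capf(th); c=H+44*arm+56*ax
    if th<.55: c=H+44*arm+52*ax; return mw(c[0]+6+gap,60,c[1]+8)
    return mw(c[0]+6+gap,60,c[1]-2)
T0=tool(0,.32)
for t in(.96,.5,.1,0):print(t,fp(t).round())
plan([(fp(.96),T0,2,1),(fp(.75),T0,5,1),(fp(.55),T0,5,1),(fp(.4),T0,4,1),(fp(.2),T0,4,1),(fp(.05),T0,4,1)])
E
```

```text
0.96 [547. 224. 327.]
0.5 [518. 222. 319.]
0.1 [502. 221. 297.]
0 [500. 220. 291.]
[[[0.04,0.11,-0.2],[0.01,0.02,-0.03],1],[[0.05,0.11,-0.19],[0.01,0.01,-0.03],1],[[-0.03,-0.09,0.03],[-0.0,0.0,0.0],1],[[-0.03,-0.09,0.03],[-0.0,0.0,0.0],1],[[-0.03,-0.09,0.03],[-0.0,0.0,0.0],1],[[-0.03,-0.09,0.04],[-0.0,0.0,0.0],1],[[-0.03,-0.08,0.03],[-0.0,0.0,0.0],1],[[-0.03,-0.08,0.05],[-0.0,0.0,0.0],1]]
[[[-0.02,-0.08,0.05],[-0.0,0.0,0.0],1],[[-0.03,-0.08,0.05],[-0.0,0.0,0.0],1],[[-0.02,-0.08,0.05],[-0.0,0.0,0.0],1],[[-0.03,-0.07,0.05],[-0.0,0.0,0.0],1],[[-0.02,-0.06,0.01],[-0.0,0.0,0.0],1],[[-0.02,-0.06,0.01],[-0.0,0.0,0.0],1],[[-0.02,-0.06,0.0],[-0.0,0.0,0.0],1],[[-0.02,-0.06,0.01],[-0.0,0.0,0.0],1]]
[[[-0.02,-0.06,0.09],[-0.0,0.0,0.0],1],[[-0.02,-0.07,0.09],[-0.0,0.0,0.0],1],[[-0.02,-0.06,0.09],[-0.0,0.0,0.0],1],[[-0.02,-0.07,0.09],[-0.0,0.0,0.0],1],[[-0.01,-0.04,0.08],[-0.0,0.0,0.0],1],[[-0.01,-0.03,0.07],[-0.0,0.0,0.0],1],[[-0.01,-0.04,0.08],[-0.0,0.0,0.0],1],[[-0.02,-0.03,0.07],[-0.0,0.0,0.0],1]]
```

```bash
python3 -m jog '[[[0.04,0.11,-0.2],[0,0,0],1],[[0.04,0.11,-0.19],[0,0,0],1],[[-0.03,-0.09,0.03],[0,0,0],1],[[-0.03,-0.09,0.03],[0,0,0],1],[[-0.03,-0.09,0.03],[0,0,0],1],[[-0.03,-0.09,0.04],[0,0,0],1],[[-0.03,-0.08,0.03],[0,0,0],1],[[-0.03,-0.08,0.05],[0,0,0],1]]'
python3 -m jog '[[[-0.02,-0.08,0.05],[0,0,0],1],[[-0.03,-0.08,0.05],[0,0,0],1],[[-0.02,-0.08,0.05],[0,0,0],1],[[-0.03,-0.07,0.05],[0,0,0],1],[[-0.02,-0.06,0],[0,0,0],1],[[-0.02,-0.06,0],[0,0,0],1],[[-0.02,-0.06,0],[0,0,0],1],[[-0.02,-0.06,0],[0,0,0],1]]'
python3 - <<'E'
from plan import *
im,d,K,T=grab("wrist"); np.savez("w4.npz",im=im,d=d,K=K,T=T)
im2,*_=grab("scene")
o=np.hstack([cv2.resize(im[100:330,60:340],(400,328)),cv2.resize(im2[60:220,200:395],(400,328),interpolation=cv2.INTER_CUBIC)]);cv2.imwrite("pics/c4.png",o)
a=np.deg2rad(4.1);E=np.array([[np.cos(a),np.sin(a)],[-np.sin(a),np.cos(a)]])
M=cloud(d,K,T);M[...,:2]=(M[...,:2]-[544,163.5])@E.T
from fit import *
tcp=sensors.state()["tool_pos"];t=np.r_[E@(tcp[:2]-[544,163.5]),tcp[2]];print("tcp m",t.round(1))
m=(abs(M[...,1]-60)<50)&(M[...,0]>-90)&(M[...,0]<t[0]-10)&(M[...,2]>225)&(M[...,2]<345)
Q=M[m];r=fitcap(Q);print(len(Q),r.x.round(2),r.cost/len(Q))
E
```

```text
time_s: 6.3
tool_pos: [530.9, 222.2, 319.5]
eef_rot: [0.791, 0.612, -0.001, 0.002]
wrist_force: [1.3, -0.4, -0.3]
opening: 0.002
grip_force: 0.7
time_s: 6.97
tool_pos: [513.7, 221.1, 313.7]
eef_rot: [0.791, 0.612, -0.001, 0.001]
wrist_force: [0.1, 0.8, 1.0]
opening: 0.002
grip_force: 0.6
tcp m [-26.2  59.7 313.7]
3786 [7.7000e-01 2.0000e-02 1.5870e+01 6.0210e+01 2.5985e+02] 0.29784336728789107
```

View pics/c4.png

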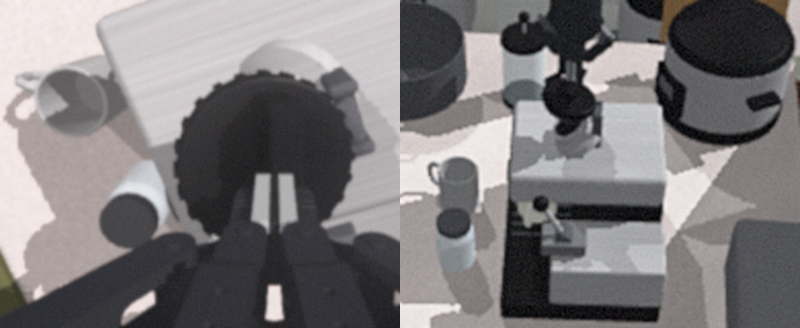

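```bash
python3 - <<'E'
from plan import *
z=np.load("w4.npz");im,d,K,T=[z[k] for k in("im","d","K","T")]
s=sensors.state();Q=R.from_quat(s["eef_rot"]);p=s["tool_pos"]
Pc=cloud(d,K,T); L=Q.inv().apply((Pc-p).reshape(-1,3)).reshape(Pc.shape)
for h in(8,0,-11,-30):
    c=T[:3,:3].T@(p+Q.apply([0,0,h])-T[:3,3]);print(h,K[0,0]*c[0]/-c[2]+K[0,2],-K[1,1]*c[1]/-c[2]+K[1,2],-c[2])
for v in range(205,262,5):print(v,[tuple(L[v,u].round().astype(int).tolist()) for u in(225,235,243,248,256,262,275)])
for n in("im",):
    cv2.imwrite("pics/c4b.png",cv2.resize(im[130:290,150:350],None,fx=4,fy=4).clip(0,90)*np.uint8(2))
E
```

```text
8 252.31194777082575 222.71975313912802 179.47178253423232
0 252.35668773885794 228.17491342283498 171.79489479885655
-11 252.42516146771794 236.52393964220698 161.2391741627149
-30 252.56724350343512 253.8480530102595 143.00656579119757
205 [(9, -17, 16), (9, -11, 17), (15, -5, -2), (19, -2, -11), (19, 2, -13), (19, 5, -12), (6, 15, 23)]
210 [(6, -17, 15), (5, -11, 17), (13, -5, -3), (16, -2, -13), (17, 2, -13), (16, 5, -12), (3, 15, 23)]
215 [(2, -18, 15), (2, -11, 16), (10, -5, -3), (13, -2, -12), (14, 2, -14), (13, 5, -12), (0, 15, 22)]
220 [(-1, -18, 15), (-1, -11, 15), (7, -5, -3), (11, -2, -12), (11, 2, -13), (11, 5, -13), (-4, 15, 22)]
225 [(-4, -18, 13), (-5, -11, 15), (12, -5, -22), (13, -2, -23), (12, 2, -22), (12, 5, -23), (-8, 15, 22)]
230 [(-8, -18, 15), (-9, -11, 16), (12, -5, -28), (12, -2, -29), (12, 2, -29), (12, 5, -28), (-11, 15, 20)]
235 [(9, -14, -27), (8, -9, -26), (13, -4, -36), (12, -2, -34), (12, 2, -34), (12, 4, -34), (8, 11, -26)]
240 [(8, -13, -32), (9, -8, -32), (12, -4, -39), (13, -2, -40), (12, 2, -38), (12, 4, -39), (8, 11, -31)]
245 [(8, -13, -36), (8, -8, -35), (13, -4, -45), (12, -2, -44), (13, 1, -44), (13, 4, -44), (8, 10, -36)]
250 [(8, -13, -41), (8, -8, -41), (12, -4, -49), (13, -2, -49), (12, 1, -49), (12, 4, -49), (8, 10, -41)]
255 [(9, -12, -46), (14, -7, -55), (13, -4, -53), (12, -2, -53), (12, 1, -52), (13, 4, -53), (13, 9, -54)]
260 [(15, -11, -60), (15, -7, -61), (13, -4, -57), (10, -2, -53), (10, 1, -52), (13, 4, -58), (15, 8, -61)]
```

View pics/c4b.png

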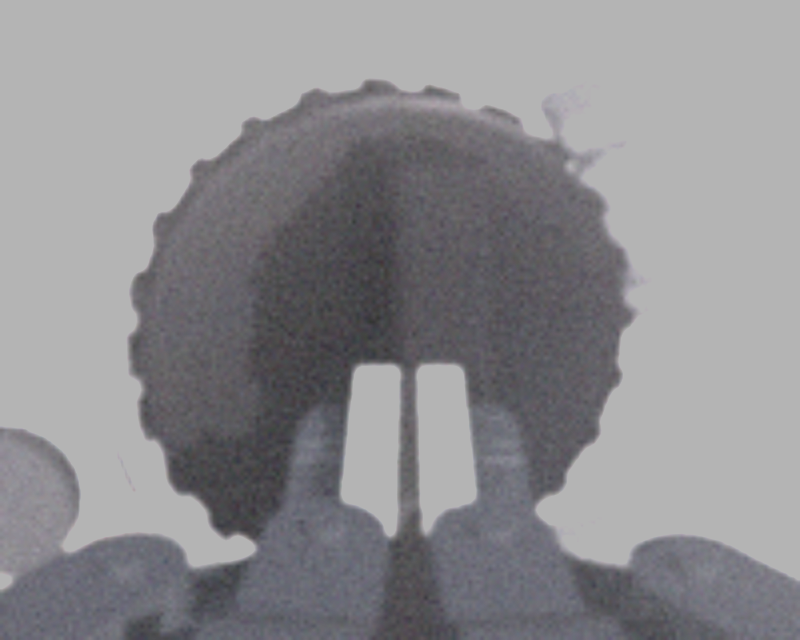

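```bash
python3 - <<'E'
from plan import *
z=np.load("w4.npz");im,d,K,T=[z[k] for k in("im","d","K","T")]
s=sensors.state();Q=R.from_quat(s["eef_rot"]);p=s["tool_pos"]
L=Q.inv().apply((cloud(d,K,T)-p).reshape(-1,3)).reshape(d.shape+(3,))
print(p)
for v in range(145,225,6):print(v,[tuple(L[v,u].round().astype(int).tolist()) for u in(215,225,232,238,244,250,256,262,268,275,285)])
E
```

```text
[513.59299288 221.13548168 313.71047878]
145 [(34, -34, 109), (33, -25, 110), (34, -18, 105), (35, -13, 101), (35, -7, 98), (36, -2, 95), (36, 3, 91), (36, 9, 90), (37, 13, 86), (37, 19, 85), (37, 28, 82)]
151 [(28, -34, 109), (28, -25, 109), (29, -18, 105), (29, -13, 100), (42, -5, 24), (32, -2, 87), (40, 3, 36), (32, 9, 87), (32, 14, 87), (32, 19, 83), (33, 27, 80)]
157 [(22, -35, 110), (39, -17, 22), (39, -13, 19), (39, -9, 20), (39, -5, 22), (39, -1, 23), (39, 2, 23), (38, 6, 24), (38, 10, 25), (37, 15, 31), (30, 26, 69)]
163 [(36, -23, 18), (36, -17, 18), (36, -13, 19), (36, -9, 19), (35, -5, 21), (35, -1, 22), (35, 2, 21), (35, 6, 24), (35, 10, 24), (34, 15, 25), (23, 28, 79)]
169 [(33, -23, 16), (32, -17, 16), (32, -13, 17), (33, -9, 13), (35, -5, 3), (36, -1, 0), (73, -1, -158), (37, 5, -1), (31, 10, 24), (30, 15, 25), (30, 22, 27)]
175 [(29, -23, 16), (28, -17, 18), (28, -13, 18), (30, -9, 9), (34, -5, -4), (35, -1, -10), (35, 2, -10), (35, 5, -9), (35, 8, -9), (26, 15, 25), (26, 21, 25)]
181 [(25, -23, 15), (25, -17, 16), (25, -13, 17), (26, -9, 11), (31, -5, -6), (32, -1, 
[... 503 characters left out ...]
, -14), (22, 5, -11), (22, 8, -11), (11, 15, 22), (10, 22, 24)]
205 [(10, -24, 13), (9, -17, 16), (8, -13, 17), (10, -9, 11), (17, -5, -5), (19, -1, -13), (19, 2, -13), (19, 5, -12), (18, 8, -10), (6, 15, 23), (5, 22, 25)]
211 [(6, -24, 14), (5, -18, 15), (5, -13, 16), (7, -9, 11), (13, -5, -6), (16, -1, -13), (16, 2, -13), (16, 5, -12), (15, 8, -11), (2, 15, 23), (1, 22, 24)]
217 [(2, -24, 12), (1, -18, 14), (1, -13, 15), (2, -9, 12), (9, -5, -5), (12, -1, -12), (12, 2, -12), (12, 5, -12), (12, 9, -11), (-2, 15, 22), (-3, 22, 24)]
223 [(-2, -24, 12), (-2, -18, 13), (-4, -13, 16), (-3, -9, 13), (12, -4, -20), (13, -1, -21), (13, 2, -21), (13, 5, -22), (8, 9, -11), (-7, 15, 23), (-7, 22, 24)]
```

```bash
python3 - <<'E'
from plan import *
for f,p,q in(("w1.npz",[401,153.5,535.7],[.668,.729,.105,.107]),("w2.npz",[589.2,218.6,346.4],[.791,.612,0,.002])):
    z=np.load(f);im,d,K,T=[z[k] for k in("im","d","K","T")]
    Q=R.from_quat(q)
    L=Q.inv().apply((cloud(d,K,T)-p).reshape(-1,3)).reshape(d.shape+(3,))
    us=(140,150,158,350,360,370) if f=="w1.npz" else(228,236,245,260,270,276)
    print("cam in tool",Q.inv().apply(T[:3,3]-p).round())
    for v in range(228,275,6):print(v,[tuple(L[v,u].round().astype(int).tolist())+(int(im[v,u].max()),) for u in us])
E
```

```text
cam in tool [  73.   -0. -158.]
228 [(-223, -271, 482, 239), (-225, -249, 488, 239), (-227, -231, 492, 239), (-234, 247, 507, 93), (-238, 275, 514, 94), (-242, 305, 524, 93)]
234 [(-238, -272, 480, 241), (13, -48, -33, 171), (13, -44, -34, 127), (12, 47, -33, 153), (-256, 278, 517, 91), (-260, 307, 525, 96)]
240 [(-253, -273, 480, 242), (13, -46, -40, 157), (12, -43, -39, 69), (12, 45, -39, 129), (12, 49, -39, 139), (-276, 309, 524, 96)]
246 [(13, -48, -46, 159), (12, -45, -44, 105), (9, -43, -39, 68), (13, 42, -46, 47), (13, 47, -45, 150), (8, 54, -38, 58)]
252 [(12, -47, -50, 166), (12, -43, -49, 65), (7, -43, -41, 67), (10, 42, -47, 42), (12, 45, -50, 156), (8, 52, -43, 123)]
258 [(13, -45, -55, 135), (10, -43, -50, 67), (4, -43, -41, 63), (7, 42, -47, 40), (12, 43, -55, 56), (12, 47, -55, 162)]
264 [(12, -44, -59, 51), (7, -43, -51, 62), (73, 0, -158, 63), (4, 43, -46, 44), (11, 43, -57, 43), (12, 46, -59, 160)]
270 [(11, -43, -61, 59), (5, -43, -52, 68), (-2, -43, -42, 65), (3, 42, -49, 49), (9, 42, -58, 47), (13, 44, -64, 92)]
cam in tool [  73.   -1. -158.]
228 [(-66, -27, 143
[... 227 characters left out ...]
240 [(8, -12, -31, 65), (9, -8, -32, 85), (12, -4, -39, 182), (12, 3, -39, 179), (8, 8, -31, 71), (8, 11, -32, 77)]
246 [(8, -12, -37, 64), (8, -8, -37, 113), (12, -4, -45, 186), (12, 3, -45, 184), (9, 8, -38, 68), (8, 11, -37, 77)]
252 [(8, -11, -43, 57), (12, -7, -50, 149), (13, -3, -51, 182), (13, 3, -51, 185), (9, 7, -44, 61), (9, 10, -44, 70)]
258 [(15, -10, -60, 62), (15, -7, -59, 66), (11, -3, -52, 153), (14, 3, -57, 95), (15, 6, -59, 69), (15, 9, -59, 69)]
264 [(15, -9, -63, 62), (14, -7, -61, 63), (13, -3, -61, 66), (13, 3, -60, 66), (14, 6, -62, 68), (14, 8, -62, 69)]
270 [(14, -9, -66, 62), (13, -6, -65, 62), (13, -3, -64, 60), (13, 2, -65, 62), (13, 6, -64, 65), (14, 8, -66, 65)]
```

Pixel and depth evidence shows the real fingertips at about tool z = −20 mm (shut) and −33 mm (open), not +8. So the tips passed over the bar top rather than behind it. The cap is now at swing ≈ 0.77, with the bar in line with the jaws. I'll grasp the bar here and swing it down while holding it.

```bash
sed -i 's/^O=.*/O=np.array([542,163.5,0])/' plan.py; cat >> plan.py <<'E'
def gp(th,h=8,tw=.32):
    arm,ax=capf(th); c=H+52*arm+h*ax
    return mw(c[0],60,c[1]),tool(np.deg2rad(30)-th,tw)
E
python3 - <<'E'
from plan import *
a=gp(.77,50);b=gp(.77,8);print(a[0],b[0])
plan([(a[0],a[1],6,0),(a[0],a[1],2,0),(b[0],b[1],6,0),(b[0],b[1],2,.5)])
E
```

```text
[517.477337   221.87841527 321.17342909] [507.25974826 221.1370465  280.44197622]
[[[0.01,0.02,-0.04],[0.39,-0.12,-0.01],0],[[0.01,0.02,-0.04],[0.39,-0.12,-0.01],0],[[0.01,0.02,-0.04],[0.39,-0.13,-0.01],0],[[0.01,0.01,-0.05],[0.39,-0.12,-0.01],0],[[0.0,0.01,-0.04],[0.39,-0.13,-0.01],0],[[0.01,0.01,-0.05],[0.39,-0.12,-0.01],0],[[-0.0,0.0,0.0],[0.0,-0.0,-0.0],0],[[-0.0,0.0,0.0],[0.0,-0.0,-0.0],0]]
[[[-0.0,0.0,0.23],[0.0,-0.0,-0.0],0],[[-0.0,0.0,0.23],[0.0,-0.0,-0.0],0],[[-0.0,0.0,0.24],[0.0,-0.0,-0.0],0],[[-0.0,0.0,0.23],[0.0,-0.0,-0.0],0],[[-0.0,0.0,0.24],[0.0,-0.0,-0.0],0],[[-0.0,0.0,0.23],[0.0,-0.0,-0.0],0],[[-0.0,0.0,0.0],[0.0,-0.0,-0.0],0.5],[[-0.0,0.0,0.0],[0.0,-0.0,-0.0],0.5]]
```

```bash
python3 -m jog '[[[0,0.02,-0.04],[0.39,-0.12,0],0],[[0,0.02,-0.04],[0.39,-0.12,0],0],[[0,0.02,-0.04],[0.39,-0.12,0],0],[[0,0.01,-0.05],[0.39,-0.12,0],0],[[0,0.01,-0.05],[0.39,-0.13,0],0],[[0,0.01,-0.05],[0.39,-0.13,0],0],[[0,0,0],[0,0,0],0],[[0,0,0],[0,0,0],0]]'
python3 - <<'E'
from fit import *
from plan import *
im,d,K,T=grab("wrist"); np.savez("w5.npz",im=im,d=d,K=K,T=T); s=sensors.state()
Q=R.from_quat(s["eef_rot"]);L=Q.inv().apply((cloud(d,K,T)-s["tool_pos"]).reshape(-1,3)).reshape(d.shape+(3,))
M=cloud(d,K,T)-O; M=np.stack([M@ex,M@ey,M[...,2]],-1)
m=(L[...,2]>-12)&(abs(M[...,1]-60)<50)&(M[...,0]>-90)&(M[...,0]<40)&(M[...,2]>262)&(M[...,2]<345)&(abs(L[...,1])<40)
r=fitcap(M[m]);print(m.sum(),r.x.round(2),r.cost/m.sum())
print(s["tool_pos"],Q.as_matrix()[:,2], gp(.77,50)[1].as_matrix()[:,2])
cv2.imwrite("pics/w5.png",im)
E
```

```text
time_s: 7.73
tool_pos: [517.5, 220.4, 320.7]
eef_rot: [0.785, 0.607, -0.102, -0.068]
wrist_force: [0.0, -0.4, 0.1]
opening: 0.999
grip_force: 0.0
11818 [  0.78  -0.31  18.6   60.01 258.91] 0.3101675880285988
[517.27377226 220.46633358 321.020684  ] [-0.24304936 -0.01684437 -0.96986766] [-0.24327592 -0.01765164 -0.9697965 ]
```

View pics/w5.png

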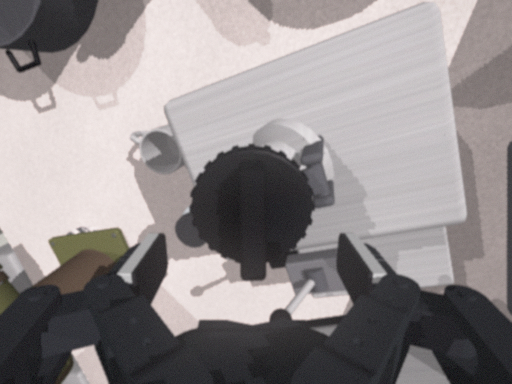

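The jaws straddle the bar (243–265, 165–278), centred and parallel, and the fit (0.78, 0.31) matches the hinge model. I'll descend and grip.

```bash
python3 -m jog '[[[0,0,0.23],[0,0,0],0],[[0,0,0.23],[0,0,0],0],[[0,0,0.23],[0,0,0],0],[[0,0,0.23],[0,0,0],0],[[0,0,0.23],[0,0,0],0],[[0,0,0.23],[0,0,0],0],[[0,0,0],[0,0,0],0.5],[[0,0,0],[0,0,0],1]]' 30
python3 -m jog '[[[0,0,0],[0,0,0],1],[[0,0,0],[0,0,0],1],[[0,0,0],[0,0,0],1],[[0,0,0],[0,0,0],1],[[0,0,0],[0,0,0],1],[[0,0,0],[0,0,0],1],[[0,0,0],[0,0,0],1],[[0,0,0],[0,0,0],1]]' 30
python3 - <<'E'
from plan import *
s=sensors.state();p0,q0=s["tool_pos"],R.from_quat(s["eef_rot"])
a=gp(.77,8);print(p0-a[0]); off=a[1].inv().apply(p0-a[0])
w=[]
for t in(.65,.52,.39,.26,.13,0):
    p,q=gp(t,8);w.append((p+q.apply(off),q,4,1))
plan(w)
E
```

```text
time_s: 8.45
tool_pos: [506.9, 219.7, 280.7]
eef_rot: [0.785, 0.607, -0.102, -0.068]
wrist_force: [0.1, 0.1, 0.3]
opening: 0.749
grip_force: 0.0
time_s: 9.12
tool_pos: [507.6, 219.8, 281.6]
eef_rot: [0.785, 0.607, -0.102, -0.068]
wrist_force: [1.4, -0.9, 0.5]
opening: 0.182
grip_force: 36.6
[ 0.29769426 -1.31250189  1.14922912]
[[[-0.0,-0.01,0.05],[-0.28,0.09,-0.02],1],[[-0.0,-0.01,0.05],[-0.28,0.09,-0.01],1],[[-0.01,-0.01,0.05],[-0.28,0.09,-0.02],1],[[-0.0,-0.0,0.06],[-0.29,0.1,-0.01],1],[[-0.0,-0.01,0.06],[-0.31,0.1,-0.0],1],[[-0.0,-0.01,0.06],[-0.31,0.1,-0.0],1],[[-0.01,-0.01,0.05],[-0.31,0.1,-0.0],1],[[-0.0,-0.01,0.06],[-0.3,0.11,-0.0],1]]
[[[-0.0,-0.0,0.06],[-0.31,0.1,-0.0],1],[[-0.0,-0.01,0.05],[-0.31,0.1,-0.0],1],[[-0.01,-0.01,0.06],[-0.31,0.1,-0.0],1],[[-0.0,-0.01,0.05],[-0.31,0.1,-0.0],1],[[-0.0,-0.01,0.06],[-0.31,0.1,-0.0],1],[[-0.0,-0.01,0.06],[-0.31,0.1,0.0],1],[[-0.01,-0.01,0.05],[-0.31,0.11,0.0],1],[[-0.0,-0.0,0.06],[-0.3,0.1,0.0],1]]
[[[-0.0,-0.01,0.06],[-0.31,0.1,0.0],1],[[-0.0,-0.01,0.05],[-0.31,0.1,0.0],1],[[-0.01,-0.01,0.06],[-0.31,0.11,0.0],1],[[-0.01,-0.01,0.05],[-0.31,0.1,0.0],1],[[-0.0,-0.01,0.06],[-0.31,0.1,0.0],1],[[-0.0,-0.01,0.06],[-0.31,0.1,0.0],1],[[-0.0,-0.01,0.06],[-0.3,0.11,0.0],1],[[-0.01,-0.0,0.05],[-0.31,0.1,0.0],1]]
```

```bash
python3 -m jog '[[[0,-0.01,0.05],[-0.28,0.09,-0.02],1],[[0,-0.01,0.05],[-0.28,0.09,-0.01],1],[[-0.01,-0.01,0.05],[-0.28,0.09,-0.02],1],[[0,0,0.06],[-0.29,0.1,-0.01],1],[[0,-0.01,0.06],[-0.31,0.1,0],1],[[0,-0.01,0.06],[-0.31,0.1,0],1],[[-0.01,-0.01,0.05],[-0.31,0.1,0],1],[[0,-0.01,0.06],[-0.3,0.11,0],1]]'
python3 -m jog '[[[0,0,0.06],[-0.31,0.1,0],1],[[0,-0.01,0.05],[-0.31,0.1,0],1],[[-0.01,-0.01,0.06],[-0.31,0.1,0],1],[[0,-0.01,0.05],[-0.31,0.1,0],1],[[0,-0.01,0.06],[-0.31,0.1,0],1],[[0,-0.01,0.06],[-0.31,0.1,0],1],[[-0.01,-0.01,0.05],[-0.31,0.11,0],1],[[0,0,0.06],[-0.3,0.1,0],1]]'
python3 - <<'E'
from plan import *
s=sensors.state();p0,q0=s["tool_pos"],R.from_quat(s["eef_rot"])
for t in(.4,.26,.2):
    a=gp(t,8);print(t,q0.inv().apply(p0-a[0]).round(1),(a[1].inv()*q0).as_rotvec().round(3))
print(s["wrist_force"],s["wrist_torque"],s["joint_positions"].round(2))
p=gp(0,8); plan([(p[0],p[1],8,1)])
E
```

```text
time_s: 9.78
tool_pos: [503.7, 219.5, 269.0]
eef_rot: [0.789, 0.614, 0.002, 0.001]
wrist_force: [2.2, -0.8, 1.5]
opening: 0.179
grip_force: 36.5
time_s: 10.45
tool_pos: [503.2, 219.5, 255.3]
eef_rot: [0.782, 0.609, 0.11, 0.074]
wrist_force: [-0.1, -0.8, 1.6]
opening: 0.177
grip_force: 36.6
0.4 [-1.8 -1.2  6. ] [-0.134  0.044  0.001]
0.26 [-1.3  0.4 -1.2] [-0.001  0.     0.001]
0.2 [-1.2  0.7 -4.3] [ 0.056 -0.019  0.001]
[-0.12687297 -0.84392594  1.62736509] [-0.02117676  0.07953742 -0.08809207] [ 0.35 -0.29  1.99 -0.08  1.19  0.62]
[[[0.0,-0.0,0.06],[-0.31,0.1,-0.0],1],[[0.01,-0.01,0.06],[-0.31,0.1,-0.0],1],[[0.0,-0.01,0.06],[-0.31,0.1,-0.0],1],[[0.0,-0.01,0.06],[-0.3,0.1,-0.0],1],[[0.0,-0.01,0.06],[-0.31,0.1,-0.0],1],[[0.0,-0.01,0.06],[-0.3,0.11,-0.0],1],[[0.01,-0.01,0.07],[-0.31,0.1,-0.0],1],[[0.0,-0.02,0.06],[-0.3,0.11,-0.0],1]]
```

```bash
python3 -m jog '[[[0,0,0.06],[-0.31,0.1,0],1],[[0,-0.01,0.06],[-0.31,0.1,0],1],[[0,-0.01,0.06],[-0.31,0.1,0],1],[[0,-0.01,0.06],[-0.31,0.1,0],1],[[0,-0.01,0.06],[-0.31,0.1,0],1],[[0,-0.01,0.06],[-0.31,0.1,0],1],[[0,-0.01,0.06],[-0.31,0.1,0],1],[[0,-0.01,0.06],[-0.3,0.1,0],1]]'
python3 -m jog '[[[0,0,0.04],[0,0,0],1],[[0,0,0.04],[0,0,0],1],[[0,0,0.04],[0,0,0],1],[[0,0,0],[0,0,0],1],[[0,0,0],[0,0,0],1],[[0,0,0],[0,0,0],1],[[0,0,0],[0,0,0],1],[[0,0,0],[0,0,0],1]]'
python3 - <<'E'
from plan import *
s=sensors.state();p0,q0=s["tool_pos"],R.from_quat(s["eef_rot"])
a=gp(0,8);print(q0.inv().apply(p0-a[0]).round(1),(a[1].inv()*q0).as_rotvec().round(3))
print(q0.inv().apply(s["wrist_force"]),s["wrist_torque"],s["joint_positions"].round(2))
E
```

```text
time_s: 11.12
tool_pos: [506.3, 219.8, 241.8]
eef_rot: [0.762, 0.593, 0.214, 0.145]
wrist_force: [-7.0, -5.5, 9.2]
opening: 0.183
grip_force: 38.2
time_s: 11.78
tool_pos: [506.6, 219.9, 241.6]
eef_rot: [0.763, 0.593, 0.213, 0.144]
wrist_force: [-26.9, -9.0, 20.4]
opening: 0.177
grip_force: 41.0
[-1.   0.5 -0.7] [ 0.002 -0.005  0.001]
[-11.07713043 -10.79665063 -31.3050383 ] [-1.08364914  2.48095109 -0.58678122] [ 0.4  -0.41  2.15 -0.21  0.92  0.73]
```

Seated: the pose matches swing 0 within 1 mm, with a firm 31 N axial reaction. Next I'll ease off and screw with a stronger grip.

```bash
python3 -m jog '[[[0,0,-0.04],[0,0,0],1],[[0,0,-0.02],[0,0,0],1],[[0,0,0],[0,0,0.5],1],[[0,0,0],[0,0,0.8],1],[[0,0,0],[0,0,0.8],1],[[0,0,0],[0,0,0.8],1],[[0,0,0],[0,0,0.8],1],[[0,0,0],[0,0,0.8],1]]' 80
python3 - <<'E'
from plan import *
s=sensors.state();p0,q0=s["tool_pos"],R.from_quat(s["eef_rot"])
a=gp(0,8);print(q0.inv().apply(p0-a[0]).round(1),(a[1].inv()*q0).as_rotvec().round(3))
print(q0.inv().apply(s["wrist_force"]),q0.inv().apply(s["wrist_torque"]),s["joint_positions"].round(2))
E
```

```text
time_s: 12.45
tool_pos: [506.3, 219.9, 241.8]
eef_rot: [0.877, 0.407, 0.24, 0.093]
wrist_force: [-16.2, -6.5, 12.7]
opening: 0.177
grip_force: 78.3
[-0.8  0.8 -1. ] [ 0.    -0.005  0.453]
[ -9.48255454  -2.06163413 -19.31650586] [ 0.53223808 -1.60063491 -0.1340718 ] [ 0.4  -0.42  2.15 -0.21  0.92  1.19]
```

```bash
python3 -m jog '[[[0,0,0],[0,0,0.8],1],[[0,0,0],[0,0,0.8],1],[[0,0,0],[0,0,0.8],1],[[0,0,0],[0,0,0.8],1],[[0,0,0],[0,0,0.8],1],[[0,0,0],[0,0,0.8],1],[[0,0,0],[0,0,0.8],1],[[0,0,0],[0,0,0.8],1]]'
python3 -m jog '[[[0,0,0],[0,0,0.3],1],[[0,0,0],[0,0,0.3],1],[[0,0,0],[0,0,0.3],1],[[0,0,0],[0,0,0.3],1],[[0,0,0],[0,0,0.2],1],[[0,0,0],[0,0,0.2],1],[[0,0,0],[0,0,0.2],1],[[0,0,0],[0,0,0.2],1]]'
python3 - <<'E'
from plan import *
s=sensors.state();p0,q0=s["tool_pos"],R.from_quat(s["eef_rot"])
a=gp(0,8);print(a[1].inv().apply(p0-a[0]).round(1),(a[1].inv()*q0).as_rotvec().round(3))
print(q0.inv().apply(s["wrist_force"]),q0.inv().apply(s["wrist_torque"]),s["joint_positions"].round(2))
E
```

```text
time_s: 13.12
tool_pos: [506.3, 220.0, 241.8]
eef_rot: [0.96, 0.11, 0.257, 0.013]
wrist_force: [-17.5, -5.7, 13.6]
opening: 0.172
grip_force: 78.5
time_s: 13.78
tool_pos: [506.2, 220.4, 241.7]
eef_rot: [0.966, 0.019, 0.258, -0.012]
wrist_force: [-17.9, -2.2, 12.6]
opening: 0.177
grip_force: 94.0
[-0.6  0.2 -1. ] [-0.002 -0.004  1.284]
[ -9.28333327   1.29488498 -19.84400775] [-0.18228075 -1.68842182 -2.26995087] [ 0.4  -0.42  2.15 -0.21  0.92  2.02]
```

```bash
python3 -m jog '[[[0,0,0],[0,0,0.2],1],[[0,0,0],[0,0,0.2],1],[[0,0,0],[0,0,0.2],1],[[0,0,0],[0,0,0],1],[[0,0,0],[0,0,0],1],[[0,0,0],[0,0,0],0.9],[[0,0,0],[0,0,0],0.5],[[0,0,0],[0,0,0],0]]'
python3 -m jog '[[[0,0,0],[0,0,0],0],[[0,0,0],[0,0,0],0],[[0,0,-0.3],[0,0,0],0],[[0,0,-0.5],[0,0,0],0],[[0,0,-0.6],[0,0,0],0],[[0,0,-0.6],[0,0,0],0],[[0,0,-0.6],[0,0,0],0],[[0,0,0],[0,0,0],0]]'
python3 - <<'E'
from fit import *
from plan import *
im,d,K,T=grab("wrist"); np.savez("w6.npz",im=im,d=d,K=K,T=T); s=sensors.state()
Q=R.from_quat(s["eef_rot"]);L=Q.inv().apply((cloud(d,K,T)-s["tool_pos"]).reshape(-1,3)).reshape(d.shape+(3,))
M=cloud(d,K,T)-O; M=np.stack([M@ex,M@ey,M[...,2]],-1)
m=(L[...,2]>-12)&(abs(M[...,1]-60)<55)&(M[...,0]>-100)&(M[...,0]<40)&(M[...,2]>225)&(M[...,2]<345)&(abs(L[...,1])<40)
q=M[m]
for tw0 in(-.8,-1.2,-1.5):
    r=least_squares(lambda p:np.r_[capsdf(q-p[2:],p[0],p[1]),np.sqrt(len(q))*(p[2:]-[18,60,260])/15],[0,tw0,18,60,260],loss="soft_l1",f_scale=3);print(len(q),r.x.round(3),r.cost/len(q))
cv2.imwrite("pics/w6.png",im)
E
```

```text
time_s: 14.45
tool_pos: [507.2, 220.8, 240.0]
eef_rot: [0.966, -0.013, 0.258, -0.021]
wrist_force: [0.4, -0.3, -1.0]
opening: 0.447
grip_force: 0.0
time_s: 15.12
tool_pos: [469.0, 218.6, 312.3]
eef_rot: [0.965, -0.013, 0.261, -0.023]
wrist_force: [0.1, 0.6, 1.9]
opening: 0.994
grip_force: 0.0
9553 [ 8.00000e-03 -1.50800e+00  2.53280e+01  6.06670e+01  2.62571e+02] 4.124427187340907
9553 [ 8.00000e-03 -1.50800e+00  2.53280e+01  6.06670e+01  2.62571e+02] 4.124427187340908
9553 [ 8.00000e-03 -1.50800e+00  2.53280e+01  6.06670e+01  2.62571e+02] 4.124427187340957
```

View pics/w6.png

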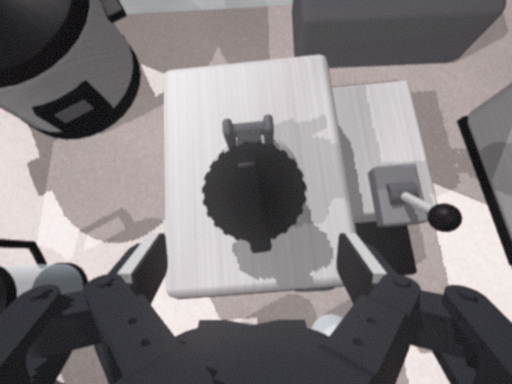

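The cap is home: fit gives swing 0.008 and twist 1.508, with the bar front-to-back, and I felt the stop at 2.3 N·m. The lever ball shows at (445,216). I'll measure it and plan the push.

```bash
python3 - <<'E'
from fit import *
from plan import *
z=np.load("w6.npz");d,K,T,im=z["d"],z["K"],z["T"],z["im"]
P=cloud(d,K,T)-O;M=np.stack([P@ex,P@ey,P[...,2]],-1)
q=M[203:231,430:461].reshape(-1,3);q=q[q[:,2]>210]
r=least_squares(lambda p:np.linalg.norm(q-p,axis=1)-13,np.median(q,0)-[0,0,10],loss="soft_l1");print("ball",len(q),r.x.round(1),np.median(abs(r.fun)))
b=r.x
tq=tool(0,np.pi/2)
pre=mw(b[0]-13-11-25,b[1],300);low=mw(b[0]-13-11-25,b[1],191)
s=sensors.state();p=s["tool_pos"];print(p,pre,low)
up=p+[0,0,35]
e=plan([(p+(pre-p)*[.3,.3,0]+[0,0,25],tool(.3,np.pi/2),4,1),(pre,tq,8,1),(low,tq,4,1)])
E
```

```text
ball 753 [ -68.  -104.4  221.8] 0.35413243042564524
[468.94075177 218.34580625 309.99363195] [432.83586516  50.88839967 300.        ] [432.83586516  50.88839967 191.        ]
[[[0.04,0.41,-0.24],[-0.03,-0.57,-0.25],1],[[0.02,0.41,-0.24],[-0.03,-0.57,-0.25],1],[[-0.01,0.41,-0.24],[-0.02,-0.56,-0.24],1],[[-0.03,0.41,-0.24],[-0.03,-0.57,-0.25],1],[[-0.18,0.48,0.1],[0.0,-0.37,0.0],1],[[-0.17,0.48,0.1],[0.0,-0.38,0.0],1],[[-0.17,0.48,0.11],[0.0,-0.37,0.0],1],[[-0.16,0.48,0.12],[0.0,-0.38,0.0],1]]
[[[-0.16,0.48,0.12],[0.0,-0.37,0.0],1],[[-0.16,0.48,0.13],[0.0,-0.38,0.0],1],[[-0.15,0.48,0.14],[0.0,-0.37,0.0],1],[[-0.15,0.48,0.14],[0.0,-0.38,0.0],1],[[0.0,-0.0,0.91],[0.0,0.0,0.0],1],[[0.0,-0.0,0.91],[0.0,0.0,0.0],1],[[0.0,-0.0,0.91],[0.0,0.0,0.0],1],[[0.01,-0.0,0.9],[0.0,0.0,0.0],1]]
```

```bash
python3 -m jog '[[[0.04,0.41,-0.24],[0,-0.57,-0.25],1],[[0.02,0.41,-0.24],[0,-0.57,-0.25],1],[[0,0.41,-0.24],[0,-0.56,-0.25],1],[[-0.03,0.41,-0.24],[0,-0.57,-0.25],1],[[-0.18,0.48,0.1],[0,-0.37,0],1],[[-0.17,0.48,0.1],[0,-0.38,0],1],[[-0.17,0.48,0.11],[0,-0.37,0],1],[[-0.16,0.48,0.12],[0,-0.38,0],1]]'
python3 -m jog '[[[-0.16,0.48,0.12],[0,-0.37,0],1],[[-0.16,0.48,0.13],[0,-0.38,0],1],[[-0.15,0.48,0.14],[0,-0.37,0],1],[[-0.15,0.48,0.14],[0,-0.38,0],1],[[0,0,0.5],[0,0,0],1],[[0,0,0.5],[0,0,0],1],[[0,0,0],[0,0,0],1],[[0,0,0],[0,0,0],1]]'
python3 - <<'E'
from plan import *
s=sensors.state();p=s["tool_pos"];print(p,s["joint_positions"].round(2))
tq=tool(0,np.pi/2)
m=lambda x:mw(x,-104.4,191)
plan([(m(-117),tq,4,1),(m(-92),tq,4,1),(m(-16),tq,16,1)])
E
```

```text
time_s: 15.83
tool_pos: [445.6, 108.2, 312.5]
eef_rot: [0.997, 0.038, 0.071, -0.007]
wrist_force: [0.3, 0.5, 0.3]
opening: 0.0
grip_force: 0.0
time_s: 16.5
tool_pos: [432.3, 50.5, 264.3]
eef_rot: [0.999, 0.038, -0.004, -0.004]
wrist_force: [-0.3, -0.7, -0.1]
opening: -0.001
grip_force: 0.0
[432.30966094  50.51968933 264.28122708] [-0.01 -0.4   2.04  0.01  1.51  1.48]
[[[0.01,0.0,0.61],[-0.02,0.02,0.01],1],[[0.01,0.0,0.61],[-0.02,0.02,0.01],1],[[0.01,0.0,0.61],[-0.02,0.02,0.01],1],[[0.0,0.0,0.61],[-0.02,0.02,0.01],1],[[0.21,0.0,0.0],[-0.0,0.0,0.0],1],[[0.21,0.0,0.0],[-0.0,0.0,0.0],1],[[0.21,0.0,0.0],[-0.0,0.0,0.0],1],[[0.21,0.0,0.0],[-0.0,0.0,0.0],1]]
[[[0.16,0.0,0.0],[-0.0,0.0,0.0],1],[[0.16,0.0,0.0],[-0.0,0.0,0.0],1],[[0.16,0.0,0.0],[-0.0,0.0,0.0],1],[[0.16,0.0,0.0],[-0.0,0.0,0.0],1],[[0.16,0.0,0.0],[-0.0,0.0,0.0],1],[[0.16,0.0,0.0],[-0.0,0.0,0.0],1],[[0.16,0.0,0.0],[-0.0,0.0,0.0],1],[[0.16,0.0,0.0],[-0.0,0.0,0.0],1]]
[[[0.16,0.0,0.0],[-0.0,0.0,0.0],1],[[0.16,0.0,0.0],[-0.0,0.0,0.0],1],[[0.15,0.0,0.0],[-0.0,0.0,0.0],1],[[0.16,0.0,0.0],[-0.0,0.0,0.0],1],[[0.15,0.0,0.0],[-0.0,0.0,0.0],1],[[0.16,0.0,0.0],[-0.0,0.0,0.0],1],[[0.15,0.0,0.0],[-0.0,0.0,0.0],1],[[0.16,0.0,0.0],[-0.0,0.0,0.0],1]]
```

```bash
python3 -m jog '[[[0,0,0.61],[0,0,0],1],[[0,0,0.61],[0,0,0],1],[[0,0,0.61],[0,0,0],1],[[0,0,0.61],[0,0,0],1],[[0.21,0,0],[0,0,0],1],[[0.21,0,0],[0,0,0],1],[[0.21,0,0],[0,0,0],1],[[0.21,0,0],[0,0,0],1]]'
python3 -m jog '[[[0.16,0,0],[0,0,0],1],[[0.16,0,0],[0,0,0],1],[[0.16,0,0],[0,0,0],1],[[0.16,0,0],[0,0,0],1],[[0.16,0,0],[0,0,0],1],[[0.16,0,0],[0,0,0],1],[[0.16,0,0],[0,0,0],1],[[0.16,0,0],[0,0,0],1]]'
python3 -m jog '[[[0.16,0,0],[0,0,0],1],[[0.16,0,0],[0,0,0],1],[[0.16,0,0],[0,0,0],1],[[0.16,0,0],[0,0,0],1],[[0.16,0,0],[0,0,0],1],[[0.16,0,0],[0,0,0],1],[[0.12,0,0],[0,0,0],1],[[0,0,0],[0,0,0],1]]'
python3 - <<'E'
from plan import *
P=sensors.state()["tool_pos"]-O;print(P@ex,P@ey,sensors.state()["wrist_force"])
E
```

```text
time_s: 17.17
tool_pos: [459.7, 53.3, 195.0]
eef_rot: [0.999, 0.039, -0.001, -0.004]
wrist_force: [-2.1, -1.3, 1.7]
opening: -0.003
grip_force: 1.0
time_s: 17.83
tool_pos: [496.6, 56.2, 192.7]
eef_rot: [0.999, 0.039, -0.002, -0.004]
wrist_force: [-1.3, -0.7, 0.7]
opening: -0.002
grip_force: 0.5
time_s: 18.5
tool_pos: [529.1, 58.7, 192.5]
eef_rot: [0.999, 0.039, -0.002, -0.004]
wrist_force: [-0.2, -0.5, 0.0]
opening: -0.007
grip_force: 0.0
-20.489415624184044 -103.59316301202232 [-0.23327904 -0.47204375  0.01494185]
```

```bash
python3 -m jog '[[[0.04,0,0],[0,0,0],1],[[0.04,0,0],[0,0,0],1],[[0.04,0,0],[0,0,0],1],[[0.03,0,0],[0,0,0],1],[[0,0,0],[0,0,0],1],[[0,0,0],[0,0,0],1],[[0,0,0],[0,0,0],1],[[0,0,0],[0,0,0],1]]'
cat > ball.py <<'E'
from fit import *
from plan import *
d_=[grab(n) for n in("scene","top","wrist")]
s=sensors.state();Q=R.from_quat(s["eef_rot"])
for n,(im,d,K,T) in zip(("scene","top","wrist"),d_):
    W=cloud(d,K,T);P=W-O;M=np.stack([P@ex,P@ey,P[...,2]],-1);L=Q.inv().apply((W-s["tool_pos"]).reshape(-1,3)).reshape(W.shape)
    m=(abs(M[...,1]+105)<22)&(M[...,0]>-95)&(M[...,0]<40)&(M[...,2]>205)&(M[...,2]<250)&(im.max(2)<110)&(~((abs(L[...,0])<14)&(abs(L[...,1])<45)))
    q=M[m]
    if len(q)<15:print(n,len(q));continue
    r=least_squares(lambda p:np.linalg.norm(q-p,axis=1)-13,np.median(q,0),loss="soft_l1");print(n,len(q),r.x.round(1),np.median(abs(r.fun)).round(2),q.min(0).round(),q.max(0).round())
P=s["tool_pos"]-O;print(P@ex,s["wrist_force"],s["time_s"])
E
python3 ball.py
```

```text
time_s: 19.17
tool_pos: [532.9, 59.0, 192.7]
eef_rot: [0.999, 0.039, -0.002, -0.004]
wrist_force: [-0.5, -0.1, -0.3]
opening: -0.001
grip_force: 0.3
scene 58 [  10.8 -106.1  222.5] 1.09 [  -2. -121.  208.] [ 23. -97. 237.]
top 0
wrist 2307 [   7.1 -104.8  221.5] 0.26 [  -2. -117.  219.] [ 20. -92. 236.]
-16.61346206752131 [-0.35817963  0.23745231 -0.27652177] 19.3167
```

```bash
python3 -m jog '[[[0.04,0,0],[0,0,0],1],[[0.04,0,0],[0,0,0],1],[[0.04,0,0],[0,0,0],1],[[0,0,0],[0,0,0],1],[[0,0,0],[0,0,0],1],[[0,0,0],[0,0,0],1],[[0,0,0],[0,0,0],1],[[0,0,0],[0,0,0],1]]'
python3 ball.py
```

```text
time_s: 19.98
tool_pos: [533.8, 59.1, 192.4]
eef_rot: [0.999, 0.039, -0.006, -0.004]
wrist_force: [-11.9, -0.5, 5.4]
opening: -0.003
grip_force: 6.0
scene 55 [  10.4 -105.1  221.9] 1.36 [  -1. -121.  209.] [  23. -100.  238.]
top 0
wrist 2297 [   7.7 -104.8  221.1] 0.27 [  -1. -117.  218.] [ 21. -92. 236.]
-15.775617936736348 [-12.18593854  -1.13964094   5.56272623] 20.1333
```

Stop reached: 12 N reaction and the ball stopped moving. I'll back off, lift clear and verify.

```bash
python3 -m jog '[[[-0.3,0,0],[0,0,0],1],[[-0.7,0,0],[0,0,0],1],[[-0.7,0,0],[0,0,0],1],[[-0.7,0,0],[0,0,0],1],[[-0.7,0,0],[0,0,0],1],[[0,0,-0.7],[0,0,0],1],[[0,0,-0.9],[0,0,0],1],[[0,0,-0.9],[0,0,0],1]]'
python3 -m jog '[[[-0.5,0,-0.9],[0,0,0],1],[[-0.5,0,-0.9],[0,0,0],1],[[-0.5,0,-0.9],[0,0,0],1],[[0,0,-0.9],[0,0,0],1],[[0,0,-0.5],[0,0,0],1],[[0,0,0],[0,0,0],1],[[0,0,0],[0,0,0],1],[[0,0,0],[0,0,0],1]]'
python3 ball.py; python3 - <<'E'
from fit import *
from plan import *
for n in("wrist","scene","top"):
    im,d,K,T=grab(n);P=cloud(d,K,T)-O;M=np.stack([P@ex,P@ey,P[...,2]],-1)
    m=(abs(M[...,1]-60)<55)&(M[...,0]>-100)&(M[...,0]<20)&(M[...,2]>240)&(M[...,2]<300)&(im.max(2)<110);q=M[m]
    if len(q)<40:print(n,len(q));continue
    r=least_squares(lambda p:np.r_[capsdf(q-p[2:],p[0],p[1]),np.sqrt(len(q))*(p[2:]-[18,60,260])/8],[.1,-1.4,18,60,260],loss="soft_l1",f_scale=3);print(n,len(q),r.x.round(3),r.cost/len(q))
E
```

```text
time_s: 20.8
tool_pos: [443.3, 51.5, 268.2]
eef_rot: [0.999, 0.039, -0.002, -0.004]
wrist_force: [-0.2, -1.2, -0.9]
opening: -0.001
grip_force: 0.0
time_s: 21.47
tool_pos: [399.6, 47.1, 389.7]
eef_rot: [0.999, 0.039, -0.003, -0.004]
wrist_force: [-0.1, 0.2, -0.2]
opening: -0.001
grip_force: 0.0
scene 62 [   9.6 -106.6  222.6] 1.57 [  -4. -124.  206.] [ 23. -97. 240.]
top 33 [   6.5 -109.4  224.7] 1.17 [  -7. -117.  225.] [ 15. -98. 240.]
wrist 509 [   7.5 -104.9  221.3] 0.41 [  -7. -117.  205.] [ 14. -93. 236.]
-150.54643603121374 [0.04405035 0.19181313 0.19269583] 21.6167
wrist 7217 [ -0.     -1.505  17.697  60.435 259.083] 0.24295492774097388
scene 477 [ 2.80000e-02 -1.48000e+00  2.46020e+01  6.01940e+01  2.60223e+02] 3.9139746248257627
top 484 [ 5.30000e-02 -1.55700e+00  2.39580e+01  5.67400e+01  2.62054e+02] 4.00747085051249
```

```bash
python3 -c "
from rig import workorder;print(workorder.job_done())"
```

```text
the job is handed in; nothing more can be done
None
```

The cap is swung down and screwed home (measured swing 0.00, twist about 1.5 rad, stop felt). The power lever was then pushed back to its on stop, and the job was handed in at about 22 s with the arm clear. The bystander items were not re-measured at the end.

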